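# Nest the pot covers and mark the load ready

## Task

The steel pot covers have been left to drain upside down on the worktop, and somebody has left a small white bottle standing in the ring of the load stand. Stand the bottle upright on the bare worktop clear of the stand, then nest every one of them, still upside down, on the stand: the largest with its knob inside the ring, then each smaller one cupped inside the next larger, all level and centred. Only when the nest is complete, turn the stand's roller until its fin and white line point straight up, which marks the load ready for the steriliser, and leave the other things where they are.

Things in the scene. Friction and masses are not known exactly. Their poses are not given: they have to be found in the camera images.
- cover_1_mid (a point): plain steel domed pot cover, 68 mm across its rim, 38 mm tall, upside down on its knob (34 mm across, 12 mm tall). Point: on its axis, 19 mm above the knob's end, 19 mm below the rim; z out of the mouth. Wall 3 mm, its top 12 mm nearly upright. Flat inner floor 15 mm above the knob's end, so a smaller cover cupped in it stands 15 mm higher. 0.03 to 0.26 kg.
- cover_2_mid (a point): plain steel domed pot cover, 60 mm across its rim, 38 mm tall, upside down on its knob (31 mm across, 12 mm tall). Point: on its axis, 19 mm above the knob's end, 19 mm below the rim; z out of the mouth. Wall 3 mm, its top 12 mm nearly upright. Flat inner floor 15 mm above the knob's end, so a smaller cover cupped in it stands 15 mm higher. 0.03 to 0.26 kg. May be absent.
- cover_3_mid (a point): plain steel domed pot cover, 52 mm across its rim, 38 mm tall, upside down on its knob (28 mm across, 12 mm tall). Point: on its axis, 19 mm above the knob's end, 19 mm below the rim; z out of the mouth. Wall 3 mm, its top 12 mm nearly upright. Flat inner floor 15 mm above the knob's end, so a smaller cover cupped in it stands 15 mm higher. 0.03 to 0.26 kg. May be absent.
- cover_4_mid (a point): plain steel domed pot cover, 44 mm across its rim, 38 mm tall, upside down on its knob (24 mm across, 12 mm tall). Point: on its axis, 19 mm above the knob's end, 19 mm below the rim; z out of the mouth. Wall 3 mm, its top 12 mm nearly upright. Flat inner floor 15 mm above the knob's end, so a smaller cover cupped in it stands 15 mm higher. 0.03 to 0.26 kg. May be absent.
- cover_5_mid (a point): plain steel domed pot cover, 36 mm across its rim, 38 mm tall, upside down on its knob (20 mm across, 12 mm tall). Point: on its axis, 19 mm above the knob's end, 19 mm below the rim; z out of the mouth. Wall 3 mm, its top 12 mm nearly upright. Flat inner floor 15 mm above the knob's end, so a smaller cover cupped in it stands 15 mm higher. 0.03 to 0.26 kg. May be absent.
- nest (a point): centre of the nest ring on the fixed aluminium load stand, on the plate's upper face 8 mm above the worktop; the largest cover's knob goes in it. Ring about 51 mm inside, 60 mm outside, 6 mm high. x points along the stand (plate 250 x 100 mm) from the nest at its near end to the roller; z up. A fixed wire basket hangs above the far right of the worktop.
- roller_grip (a point): on the roller's axis, 60 mm up, 140 mm from the nest. The roller lies along the stand between pointed centres in two posts 71 mm tall, 36 mm wide. Its grey part is 36 mm across, 30 mm to either side of this point clear to grip; at the nest end is a 42 mm collar with a 12 mm fin. x: along the axis, away from the nest; z: towards fin and white line.
- roller (a joint): turn of the roller in rad: 0 when fin and white line point straight up, positive right-handed about the direction from nest to roller (at +1.57 the fin points right, seen from the nest). Starts between 1.2 and 2.6; stops at -2.9 and 2.9. Turns easily (0.03 N m of friction) and stays where it is left.
- iodine: brown bottle with a black cap, 52 x 90 mm; a bystander, to be left standing where it is. Origin at the centre of its underside.
- labels: roll of white labels, 64 mm across, 32 mm high; a bystander, to be left standing where it is. Origin at the centre of its underside.
- pads: blue carton, 58 x 88 x 62 mm; a bystander, to be left standing where it is. Origin at the centre of its underside.
- saline_mid (a point): small white bottle with a blue screw cap, left standing upright inside the nest ring (its foot 8 mm above the worktop). Body 45 mm across and 63 mm tall, cap 25 mm across, 80 mm tall in all, 0.11 kg. Point: on its axis, 40 mm above its foot; z up.

How it is judged (in metres and radians):
On the way, in this order (a step that is already met when the one before it is completed fails the run):
1. all covers are nested upside down in order of size on the stand and let go (horizontal distance between cover_1_mid and nest below 0.01 m and z of cover_1_mid in the frame of nest below 0.023 m and angle between each of cover_1_mid, cover_2_mid, cover_3_mid, cover_4_mid, cover_5_mid's own z axis and vertical below 0.2 rad and contact force between each of cover_1, cover_2, cover_3, cover_4, cover_5 and the fingers below 0.05 N and horizontal distance between each of cover_2_mid, cover_3_mid, cover_4_mid, cover_5_mid and nest below 0.016 m and z of cover_2_mid in the frame of cover_1_mid between 0.01 and 0.02 m and z of cover_3_mid in the frame of cover_1_mid between 0.01 and 0.035 m and z of cover_3_mid in the frame of cover_2_mid between 0.01 and 0.02 m and z of cover_4_mid in the frame of cover_1_mid between 0.01 and 0.05 m and z of cover_4_mid in the frame of cover_2_mid between 0.01 and 0.035 m and z of cover_4_mid in the frame of cover_3_mid between 0.01 and 0.02 m and z of cover_5_mid in the frame of cover_1_mid between 0.01 and 0.065 m and z of cover_5_mid in the frame of cover_2_mid between 0.01 and 0.05 m and z of cover_5_mid in the frame of cover_3_mid between 0.01 and 0.035 m and z of cover_5_mid in the frame of cover_4_mid between 0.01 and 0.02 m and not (value of joint roller between -0.15 and 0.15 rad)), for 0.3 s.
2. the roller's mark faces up (value of joint roller between -0.15 and 0.15 rad), for 0.2 s.
At the end, for the whole second after the job is handed in: The white bottle stands upright on the worktop, off the stand. Every cover is mouth up, level to 0.2 rad, within 16 mm of the nest centre (largest: 10 mm, knob down in the ring), each seated in the next larger, let go, at rest. The roller rests within 0.15 rad of fin-up (all of step 2 and horizontal distance between cover_1_mid and nest below 0.01 m and z of cover_1_mid in the frame of nest below 0.023 m and angle between each of cover_1_mid, cover_2_mid, cover_3_mid, cover_4_mid, cover_5_mid, saline_mid's own z axis and vertical below 0.2 rad and contact force between each of cover_1, cover_2, cover_3, cover_4, cover_5 and the fingers below 0.05 N and horizontal distance between each of cover_2_mid, cover_3_mid, cover_4_mid, cover_5_mid and nest below 0.016 m and z of cover_2_mid in the frame of cover_1_mid between 0.01 and 0.02 m and z of cover_3_mid in the frame of cover_1_mid between 0.01 and 0.035 m and z of cover_3_mid in the frame of cover_2_mid between 0.01 and 0.02 m and z of cover_4_mid in the frame of cover_1_mid between 0.01 and 0.05 m and z of cover_4_mid in the frame of cover_2_mid between 0.01 and 0.035 m and z of cover_4_mid in the frame of cover_3_mid between 0.01 and 0.02 m and z of cover_5_mid in the frame of cover_1_mid between 0.01 and 0.065 m and z of cover_5_mid in the frame of cover_2_mid between 0.01 and 0.05 m and z of cover_5_mid in the frame of cover_3_mid between 0.01 and 0.035 m and z of cover_5_mid in the frame of cover_4_mid between 0.01 and 0.02 m and height (world z) of saline_mid below 0.044 m and linear speed of each of saline, cover_1, cover_2, cover_3, cover_4, cover_5 below 0.02 m/s and velocity of joint roller between -0.05 and 0.05 rad/s); the robot touches nothing.
It fails at once if the brown bottle is shoved away (over 40 mm) or knocked over (distance of iodine from where it was at the start of the episode above 0.04 m or angle between iodine's own z axis and vertical above 0.5 rad).
It fails at once if the label roll is shoved away (over 40 mm) or knocked over (distance of labels from where it was at the start of the episode above 0.04 m or angle between labels's own z axis and vertical above 0.5 rad).
It fails at once if the carton is shoved away (over 40 mm) or knocked over (distance of pads from where it was at the start of the episode above 0.04 m or angle between pads's own z axis and vertical above 0.5 rad).
Of cover_2, cover_3, cover_4, cover_5 only 3 to 4 are there at a start; the rules pass over those that are not, and their reading is None.
At some moment in a run one of cover_1, cover_2, cover_3, cover_4, cover_5 may be knocked a few centimetres aside while the robot is not near it.
It also fails if it takes over 210 s, if anything falls off the work surface, if the arm or the gripper's body presses on something with over 40 N, if the wrist force passes 120 N, or if a joint passes its speed limit or range.

## Robot

A 6-joint arm with a two-finger parallel gripper is mounted at the origin on a cart in front of the work surface, level with it; the furniture and walls round the work are solid. World frame = base frame: x ahead of the robot, y to its left, z up, the work surface at z = 0. Lengths are in mm, angles in rad, forces in N, time in s.
With the tool pointing down it reaches from about 325 to 775 mm from the base axis. Payload 5.5 kg.
Tool frame: the origin (TCP) lies midway between the tips of the shut fingers; the grasp point (between the pads) lies 19 mm behind it (ctrl.grip_point_offset is the distance from the TCP to the grasp point, in mm); z points along the fingers, y is the line along which they close (so a half turn about z gives the same grasp; the last joint's range is limited). The gripper opens to 85 mm and grips with 20 to 120 N. Pads are 22 mm wide; open, the fingers measure 114 mm over their backs; the gripper's body (76 mm by 85 mm) begins 54 mm behind the grasp point. The pads swing forward as they close: fully open they stand 13 mm farther back than shut.
Start: joints at [-1.301, 0.091, 1.231, -0, 1.82, -0.057], TCP at [192.608, -568.259, 231.275] pointing down, gripper open.
Joint ranges: [-2.87, 2.87], [-0.86, 2.18], [0.17, 2.46], [-1.51, 4.65], [0.06, 2.69], [-2.65, 2.65]. Speed limits (rad/s): [2.57, 2.57, 3.01, 3.14, 3.14, 3.14].

## Interface

Orientations are given as a unit quaternion [x, y, z, w].
In Python, from workcell import ctrl gives the robot as it stands.
- The arm moves only by the shell command python3 -m inch 'ROWS' [OPENING] [FORCE]. ROWS is JSON, a list that holds one entry, the list of rows, each a list of 6 numbers: the shift along the tool's x, y, z scaled (see below), then the turn, a rotation vector about the tool's x, y, z scaled (see below). In form: [[[dx, dy, dz, ax, ay, az], ...]]. A call has 1 to 10 rows; each row shifts and turns the commanded pose from where the row before left it, along the tool's axes as they then stand; what a row does not reach is not made up. The controller multiplies each number of a shift by 0.5 m and each number of a turn by 2 pi rad. A row lasts 1/12 s, in which the tool goes at most 41.7 mm and 7.16 degrees, less where a joint would pass 70% of its speed; a pose out of reach is approached as far as the arm can. A call with a number of a shift or a turn outside -1 to 1 is refused whole. A call with a gripper value outside its range is refused whole. OPENING is the closure, from -1 (fully open) to 1 (shut), set as the call begins (- or left out, the last holds). The fingers move at their own pace and stop on an object; FORCE is the grip in N (left out, the last holds). Time passes only in rows, so rows that do not move let the fingers close. It gives the time, the measured TCP pose, the force, the opening and the grip force at its end, in the units of the state.
- ctrl.state(): the state, without advancing time (a new reading comes with each control period).
- ctrl.camera(name): name is "side" or "top" or "wrist"; returns a dict with "pixels" (400x640x3 uint8, red, green, blue), "vfov" (degrees; the focal length in pixels is half the picture's height over the tangent of half this angle, whatever the lens; pixels are square), "cx", "cy" (the principal point, pixels), "rvec" (rotation vector, rad) and "tvec" (3), from world to camera coordinates, as OpenCV has them; the wrist camera has in their place "tool_from_camera" (4x4, takes a point from camera to tool coordinates, whose origin is the TCP and whose axes are the flange's). Camera axes: x right, y down, z forward; pixel columns grow to the right and rows downward; lengths in mm; the calibration is good to about 2 mm. A picture is of the moment at which its call begins: read the wrist's pose just before it. There is no depth.
- ctrl.sign_off(): hands the job in; it is judged then, once.
Trained networks look in the newest picture that a camera, given by its name, has taken for a name from the list of things; names that differ only in an ending like _2 or _b are one class to them, and where a whole thing is asked for, a point or a joint stands for the part that bears it (a point fixed in the world has none). Each returns a list of dicts, best first, with "p" (0 to 1); they miss things now and then, are a little off and sometimes report something else, mostly with a low value. They report only what shows in the picture. A call takes as long as a camera call.
- ctrl.find_in(thing, camera): "rect" ([left, top, right, bottom] in pixels, round what is visible of it).
The state is a dict: "time_s": time; "q": joint angles; "joint_vel": joint speeds; "tau": joint torques, N m; "ee_pos": TCP position; "tcp_rot": TCP orientation; "contact_force": force on the tool from outside, world axes, zero at the start; "wrist_torque": the same for the moment, N m; "opening": opening from 0.0 (shut) to 1.0 (fully open); "gripper_force": force on a finger pad.
Only numpy, scipy, OpenCV 4.12 (cv2) and the standard library are available. Lean on these libraries where they do the work, as an engineer would, in place of code of your own. Each camera call takes 0.05 s, during which the arm holds its last target. There are 200 camera calls.

## Working session

There is one attempt and no reset: what is moved stays moved. The work goes in short steps, Python scripts to look and compute and a shell command to move; the robot and the scene stay as the last step left them, time stands still between calls to the robot, and variables do not carry over. Pictures are saved under pics/ and viewed, at most 14 in all, crops included, and the job is handed in when it is done.

```bash
ls; mkdir -p pics
cat > h.py <<'E'
import numpy as np, cv2, json
from scipy.spatial.transform import Rotation as R
from workcell import ctrl
def cam(n,save=None):
    s=ctrl.state(); c=ctrl.camera(n); p=c["pixels"]
    if save: cv2.imwrite("pics/"+save,p[:,:,::-1])
    H,W=p.shape[:2]; f=H/2/np.tan(np.radians(c["vfov"])/2)
    if n=="wrist":
        T=np.eye(4);T[:3,:3]=R.from_quat(s["tcp_rot"]).as_matrix();T[:3,3]=s["ee_pos"]
        M=T@np.array(c["tool_from_camera"])
    else:
        r=R.from_rotvec(np.ravel(c["rvec"])).as_matrix();M=np.eye(4);M[:3,:3]=r.T;M[:3,3]=-r.T@np.ravel(c["tvec"])
    return dict(M=M,f=f,cx=c["cx"],cy=c["cy"],p=p,s=s)
def ray(C,u,v,z):
    d=C["M"][:3,:3]@np.array([(u-C["cx"])/C["f"],(v-C["cy"])/C["f"],1]);o=C["M"][:3,3]
    return (o+d*(z-o[2])/d[2])
def proj(C,P):
    q=C["M"][:3,:3].T@(np.array(P)-C["M"][:3,3]);return C["cx"]+C["f"]*q[0]/q[2],C["cy"]+C["f"]*q[1]/q[2]
def show(C,n,z,cam_):
    for d in ctrl.find_in(n,cam_):
        if d["p"]<.2: continue
        l,t,r,b=d["rect"];c=ray(C,(l+r)/2,(t+b)/2,z)
        print(n,round(d["p"],2),np.round(d["rect"]).astype(int),np.round(c[:2]),"w",round(np.linalg.norm(ray(C,r,(t+b)/2,z)-ray(C,l,(t+b)/2,z))),"h",round(np.linalg.norm(ray(C,(l+r)/2,t,z)-ray(C,(l+r)/2,b,z))))
E
python3 - <<'E'
from h import *
print(ctrl.state())
C=cam("top","top1.png");print(C["M"],C["f"],C["cx"],C["cy"])
for n,z in [("cover_1_mid",38),("saline_mid",88),("roller",60),("roller_grip",60),("nest",8),("iodine",90),("labels",32),("pads",62)]: show(C,n,z,"top")
C=cam("side","side1.png")
for n,z in [("cover_1_mid",38),("saline_mid",88),("roller",60)]: show(C,n,z,"side")
C=cam("wrist","w1.png");print(C["M"])
E
```

```text
pics
{'time_s': 0.0, 'q': array([-1.30068923e+00,  9.18636350e-02,  1.23189751e+00, -2.69263847e-06,
        1.81980853e+00, -5.66898905e-02]), 'joint_vel': array([ 0.00206919, -0.00058939,  0.00046742, -0.00066279, -0.00142543,
        0.00076131]), 'tau': array([ 2.80504210e-03, -4.58721685e+01, -4.18026495e+01,  1.59759456e-04,
        1.14711444e-02,  2.10638939e-05]), 'ee_pos': array([ 192.5327123 , -567.96525113,  230.14145405]), 'tcp_rot': array([ 9.86679713e-01,  1.62671962e-01, -1.06580019e-04, -9.82747149e-04]), 'contact_force': array([-0.330144  ,  0.32391336, -0.6584297 ]), 'wrist_torque': array([-4.36824022e-05,  4.47180414e-03,  1.70476948e-02]), 'gripper_force': 0.0, 'opening': 0.9975359510705558}
[[ 2.91964874e-02 -9.87719509e-01  1.53485295e-01  4.40138940e+02]
 [-9.99433535e-01 -2.62749043e-02  2.10294609e-02 -9.07443912e+01]
 [-1.67383973e-02 -1.54012338e-01 -9.87927136e-01  1.22215974e+03]
 [ 0.00000000e+00  0.00000000e+00  0.00000000e+00  1.00000000e+00]] 413.1231361787014 320.38420015895275 202.67080983502396
cover_1_mid 0.95 [350 252 372 274] [ 454. -186.] w 62
[... 223 characters left out ...]
 76
nest 0.67 [207 192 248 281] [520. 206.] w 121 h 264
iodine 0.79 [352 164 371 186] [ 697. -181.] w 53 h 64
labels 0.75 [415 169 439 190] [ 701. -375.] w 71 h 62
pads 0.67 [308 130 338 158] [792. -70.] w 88 h 85
pads 0.62 [213 202 232 231] [574. 211.] w 55 h 84
cover_1_mid 0.79 [365 189 392 209] [ 456. -160.] w 68 h 93
saline_mid 0.96 [393 284 424 332] [454. 237.] w 50 h 101
roller 0.79 [312 295 362 320] [567. 214.] w 86 h 55
[[ 3.21515548e-01 -9.07967916e-01 -2.68741542e-01  2.61277700e+02]
 [-9.46904043e-01 -3.08503855e-01 -9.05433915e-02 -5.45874616e+02]
 [-6.97307027e-04  2.83583560e-01 -9.58947276e-01  3.74775728e+02]
 [ 0.00000000e+00  0.00000000e+00  0.00000000e+00  1.00000000e+00]]
```

View pics/top1.png

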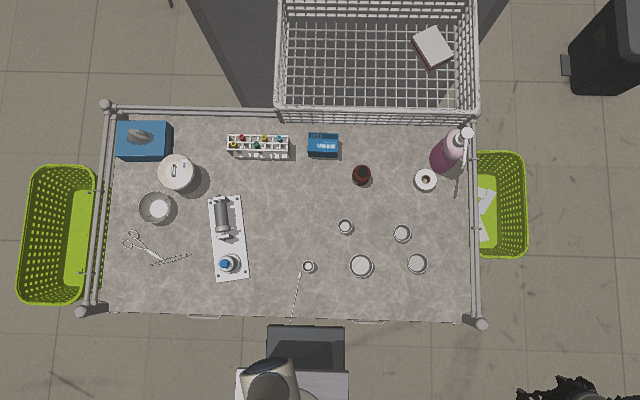

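View pics/side1.png

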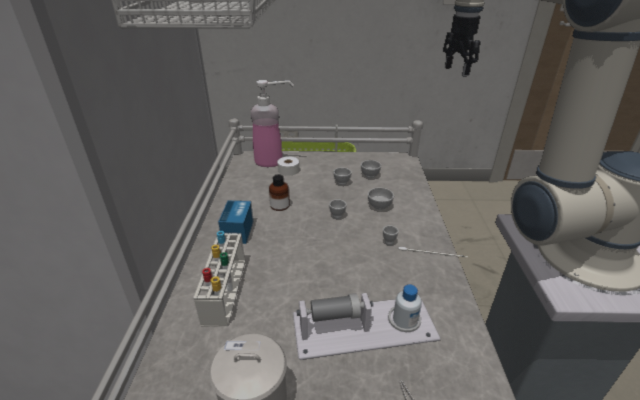

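The top picture shows five covers at about (361,265), (417,263), (402,233), (345,227) and (308,267). The bottle is at (228,264) at the near end of the stand, with the roller at (223,217). The side view agrees. I'll start with the bottle.

```bash
cat >> h.py <<'E'
def plan(pos,yaw=None):
    """yaw: angle of tool x in world (tool down). prints turn (tool z, total unit) then shift after the turn"""
    s=ctrl.state(); q=R.from_quat(s["tcp_rot"]); p=s["ee_pos"]
    tgt=q if yaw is None else R.from_euler("z",yaw,degrees=True)*R.from_quat([1,0,0,0])
    rv=(q.inv()*tgt).as_rotvec(); d=tgt.inv().apply(np.array(pos)-p)
    print("at",np.round(p,1),"TURN units",np.round(rv/2/np.pi,4),"rows>=",np.ceil(np.degrees(np.linalg.norm(rv))/7).astype(int),"SHIFT units",np.round(d/500,4),"mm",np.round(d,1),"rows>=",int(np.ceil(np.linalg.norm(d)/35)))
def circles(C,z,lo=15,hi=36,k=4,box=None):
    """rim circles at height z, radius mm"""
    g=cv2.cvtColor(C["p"],cv2.COLOR_RGB2GRAY);x0,y0,x1,y1=box or (0,0,640,400)
    g=cv2.resize(g[y0:y1,x0:x1],None,fx=k,fy=k,interpolation=cv2.INTER_CUBIC)
    o=C["M"][:3,3];s=C["f"]/(o[2]-z)*k
    c=cv2.HoughCircles(g,cv2.HOUGH_GRADIENT_ALT,1.5,10*k,param1=200,param2=.6,minRadius=int(lo*s),maxRadius=int(hi*s))
    for u,v,r in ([] if c is None else c[0]):
        P=ray(C,(u+.5)/k-.5+x0,(v+.5)/k-.5+y0,z);print("px",round(u/k+x0),round(v/k+y0),"xy",np.round(P[:2],1),"D~",round(2*r/s,1))
E
python3 - <<'E'
from h import *
C=cam("top")
for d in ctrl.find_in("cover_1_mid","top"): print(d)
circles(C,38,box=(290,200,440,290))
p=cv2.resize(C["p"][185:290,195:445],None,fx=3.2,fy=3.2,interpolation=cv2.INTER_CUBIC)
cv2.imwrite("pics/crop1.png",p[:,:,::-1])
plan([441,180,250],0)
E
```

```text
{'rect': [349.6, 255.2, 372.6, 272.7], 'p': 0.6}
px 361 265 xy [ 449.1 -185.3] D~ 60.8
px 417 264 xy [ 457.8 -342.8] D~ 59.7
px 344 226 xy [ 560.6 -135.3] D~ 39.3
px 402 233 xy [ 543.7 -301.8] D~ 47.1
px 417 264 xy [ 457.8 -342.8] D~ 43.1
px 361 265 xy [ 449.1 -185.3] D~ 46.9
px 308 267 xy [439.4 -34.7] D~ 34.0
at [ 192.6 -568.3  231.3] TURN units [ 0.    -0.     0.052] rows>= 3 SHIFT units [ 0.4968 -1.4965 -0.0374] mm [ 248.4 -748.3  -18.7] rows>= 23
```

View pics/crop1.png

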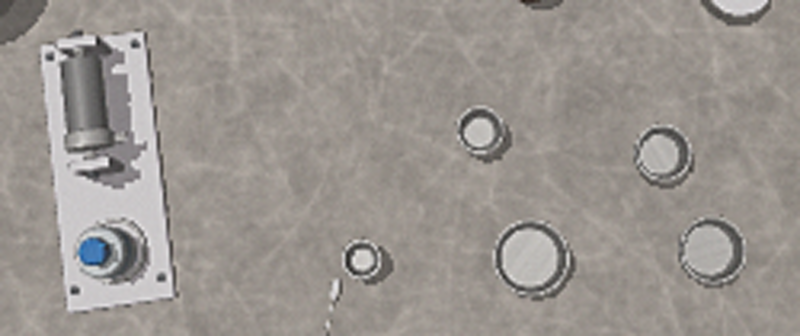

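The crop shows the five covers, largest to smallest by rim width: (530,257), (711,250), (662,155), (480,130) and (363,258). So all five are present. The bottle's cap is at (93,250) inside the ring.

```bash
python3 -m inch '[[[0,0,0,0,0,0.0173],[0,0,0,0,0,0.0173],[0,0,0,0,0,0.0173],[0.02,-0.06,-0.0015,0,0,0],[0.02,-0.06,-0.0015,0,0,0],[0.02,-0.06,-0.0015,0,0,0],[0.02,-0.06,-0.0015,0,0,0],[0.02,-0.06,-0.0015,0,0,0],[0.02,-0.06,-0.0015,0,0,0],[0.02,-0.06,-0.0015,0,0,0]]]' -1 40
python3 -m inch '[[[0.02,-0.06,-0.0015,0,0,0],[0.02,-0.06,-0.0015,0,0,0],[0.02,-0.06,-0.0015,0,0,0],[0.02,-0.06,-0.0015,0,0,0],[0.02,-0.06,-0.0015,0,0,0],[0.02,-0.06,-0.0015,0,0,0],[0.02,-0.06,-0.0015,0,0,0],[0.02,-0.06,-0.0015,0,0,0],[0.02,-0.06,-0.0015,0,0,0],[0.02,-0.06,-0.0015,0,0,0]]]'
python3 -m inch '[[[0.02,-0.06,-0.0015,0,0,0],[0.02,-0.06,-0.0015,0,0,0],[0.02,-0.06,-0.0015,0,0,0],[0.02,-0.06,-0.0015,0,0,0],[0.02,-0.06,-0.0015,0,0,0],[0.02,-0.06,-0.0015,0,0,0],[0.02,-0.06,-0.0015,0,0,0],[0.015,-0.03,0,0,0,0],[0,0,0,0,0,0],[0,0,0,0,0,0]]]'
python3 - <<'E'
from h import *
C=cam("wrist","w2.png")
for n,z in [("saline_mid",88),("roller",60),("roller_grip",60),("nest",8)]: show(C,n,z,"wrist")
E
```

```text
time_s: 1.63
ee_pos: [262.6, -356.8, 236.6]
tcp_rot: [1.0, 0.0, 0.0, 0.0]
contact_force: [0.3, -0.4, 0.4]
opening: 0.998
gripper_force: 0.0
time_s: 2.47
ee_pos: [362.4, -56.6, 244.4]
tcp_rot: [1.0, 0.0, 0.001, 0.0]
contact_force: [1.1, -1.0, 0.2]
opening: 0.996
gripper_force: 0.0
time_s: 3.3
ee_pos: [439.5, 167.4, 248.9]
tcp_rot: [1.0, 0.001, -0.0, 0.0]
contact_force: [-0.6, 0.2, -0.3]
opening: 1.005
gripper_force: 0.0
saline_mid 0.76 [282 157 320 194] [450. 189.] w 42 h 41
saline_mid 0.6 [560 142 624 197] [ 458. -134.] w 71 h 64
roller 0.68 [253  12 313 103] [574. 208.] w 65 h 89
roller_grip 0.85 [255  13 314 106] [572. 206.] w 63 h 91
nest 0.64 [234   0 344 210] [528. 208.] w 143 h 262
```

View pics/w2.png

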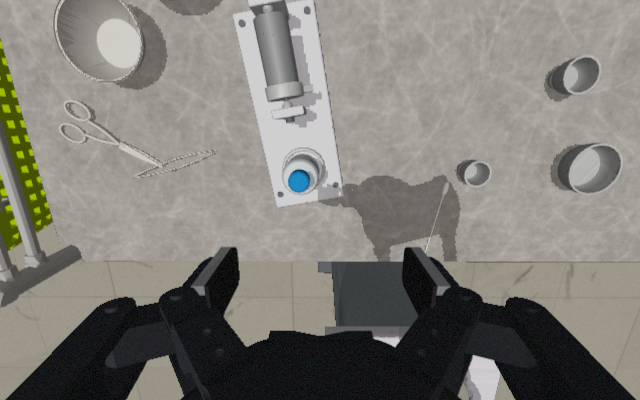

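The wrist view shows the bottle cap at (299,181), plate screws at (242,24), (308,11), (335,185) and (281,196), and the roller running from its collar at (286,92) to (268,8).

Run:
```python
from h import *
import pickle
C=cam("wrist")
for a in [(242,24),(308,11),(335,185),(281,196)]: print(a,np.round(ray(C,*a,8),1))
print("cap",ray(C,299,181,88))
p=C["p"].astype(int);m=((p[:,:,2]-p[:,:,0]>70)).astype(np.uint8)
n,l,st,ce=cv2.connectedComponentsWithStats(m)
for i in range(1,n):
    if st[i,4]>80: print(st[i],ce[i],ray(C,*ce[i],87))
pickle.dump(C,open("w2.pkl","wb"))
# plate white mask -> min area rect
g=p.min(2);m=((g>195)&(p.max(2)-g<30)).astype(np.uint8)
n,l,st,ce=cv2.connectedComponentsWithStats(m)
for i in range(1,n):
    if st[i,4]>1000: print("white",st[i],ce[i])
T=cam("top")
for a in [(40,45),(145,30),(178,296),(68,311)]: print("top",ray(T,a[0]/3.2+195,a[1]/3.2+185,8))
```

```text
(242, 24) [621.5 260.7   8. ]
(308, 11) [635.2 180.2   8. ]
(335, 185) [420.5 144.6   8. ]
(281, 196) [404.3 222.    8. ]
cap [444.08249216 189.32342699  88.        ]
[287 170  21  22 363] [297.19834711 181.06887052] [443.78120308 191.43125827  87.        ]
white [ 232    0  109  207 7344] [289.07611656 106.104439  ]
white [  97   21   42   48 1547] [117.95927602  44.16871364]
top [630.71150102 273.19144014   8.        ]
top [647.52352097 175.52699245   8.        ]
top [403.76093798 131.03248232   8.        ]
top [387.43490334 230.23740596   8.        ]
```

Run:
```python
from h import *
print(ctrl.grip_point_offset)
plan([444,190,120],10)
```

```text
18.700000000000003
at [439.6 166.2 249.6] TURN units [-0.     -0.0001 -0.0279] rows>= 2 SHIFT units [ 0.017  -0.0454  0.2593] mm [  8.5 -22.7 129.6] rows>= 4
```

```bash
python3 -m inch '[[[0,0,0,0,0,-0.014],[0,0,0,0,0,-0.014],[0.0085,-0.0227,0.043,0,0,0],[0.0085,-0.0227,0.043,0,0,0],[0,0,0.058,0,0,0],[0,0,0.058,0,0,0],[0,0,0.058,0,0,0],[0,0,0,0,0,0],[0,0,0,0,0,0]]]'
python3 - <<'E'
from h import *
C=cam("wrist","w3.png")
plan([444,190,25],10)
E
```

```text
time_s: 4.4
ee_pos: [443.0, 190.1, 118.2]
tcp_rot: [0.996, 0.088, -0.002, 0.0]
contact_force: [-1.0, 0.0, 0.8]
opening: 0.997
gripper_force: 0.0
at [444.2 190.5 120.4] TURN units [-0.     -0.0001  0.0003] rows>= 1 SHIFT units [-0.0005  0.001   0.1909] mm [-0.3  0.5 95.4] rows>= 3
```

View pics/w3.png

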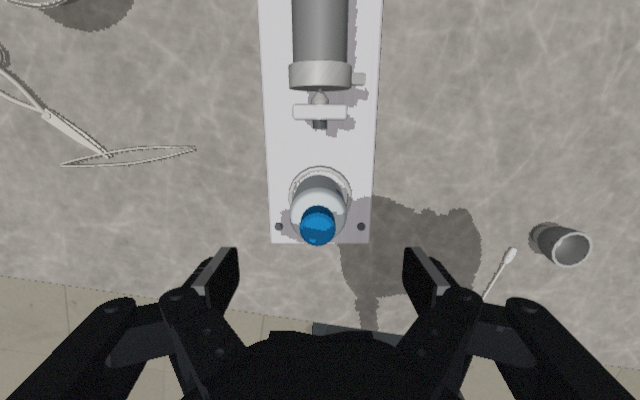

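The stand is square in the picture. The ring is centred near (320,195), the cap is at (318,226) between the fingers, and the fin points right at (359,78), so the roller is at about +1.57. Now I'll go down, grip and lift.

```bash
python3 - <<'E'
from h import *
C=cam("wrist")
print("ring",ray(C,320,196,14),"cap",ray(C,317.5,224,88))
E
python3 -m inch '[[[0,0,0.04,0,0,0],[0,0,0.04,0,0,0],[0,0,0.04,0,0,0],[0,0,0.04,0,0,0],[0,0,0.03,0,0,0],[0,0,0,0,0,0]]]'
python3 -m inch '[[[0,0,0,0,0,0],[0,0,0,0,0,0],[0,0,0,0,0,0],[0,0,0,0,0,0],[0,0,0,0,0,0],[0,0,0,0,0,0],[0,0,0,0,0,0],[0,0,0,0,0,0]]]' 1 40
python3 -m inch '[[[0,0,-0.03,0,0,0],[0,0,-0.06,0,0,0],[0,0,-0.06,0,0,0],[0,0,-0.06,0,0,0],[0,0,-0.06,0,0,0],[0,0,0,0,0,0],[0,0,0,0,0,0]]]'
python3 - <<'E'
from h import *
plan([620,50,160],10)
C=cam("wrist","w4.png")
print("ring(old est 444,190)")
show(C,"saline_mid",100,"wrist")
E
```

```text
ring [446.61772939 190.59235115  14.        ] cap [447.33260048 192.29453209  88.        ]
time_s: 5.0
ee_pos: [443.6, 190.5, 23.4]
tcp_rot: [0.996, 0.088, -0.001, 0.0]
contact_force: [0.6, -0.4, -0.1]
opening: 1.0
gripper_force: 0.0
time_s: 5.67
ee_pos: [445.4, 191.3, 26.7]
tcp_rot: [0.996, 0.088, 0.002, -0.001]
contact_force: [-0.5, 0.6, 5.9]
opening: 0.519
gripper_force: 40.9
time_s: 6.25
ee_pos: [445.1, 191.1, 162.2]
tcp_rot: [0.996, 0.088, 0.003, -0.001]
contact_force: [0.6, -0.3, -1.6]
opening: 0.517
gripper_force: 41.0
at [445.1 191.1 162.2] TURN units [-0.0001 -0.0008  0.0003] rows>= 1 SHIFT units [0.2954 0.3387 0.0043] mm [147.7 169.4   2.2] rows>= 7
ring(old est 444,190)
saline_mid 0.62 [272 212 368 334] [395. 182.] w 81 h 116
```

View pics/w4.png

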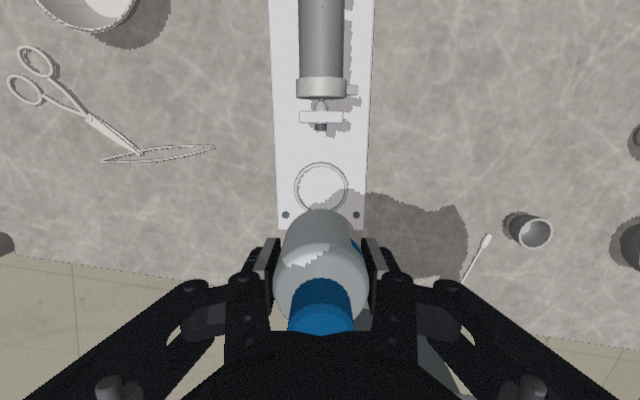

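The ring is now empty, centred at (321,189), and the bottle is held upright between the fingers. I'll carry it to a clear spot.

```bash
python3 - <<'E'
from h import *
C=cam("wrist")
for z in (8,14): print(ray(C,321.3,188.5,z))
E
python3 -m inch '[[[0.037,0.042,0,0,0,0],[0.037,0.042,0,0,0,0],[0.037,0.042,0,0,0,0],[0.037,0.042,0,0,0,0],[0.037,0.042,0,0,0,0],[0.037,0.042,0,0,0,0],[0.037,0.042,0,0,0,0],[0.037,0.042,0,0,0,0],[0,0,0,0,0,0],[0,0,0,0,0,0]]]'
python3 -m inch '[[[0,0,0.05,0,0,0],[0,0,0.05,0,0,0],[0,0,0.05,0,0,0],[0,0,0.05,0,0,0],[0,0,0.04,0,0,0],[0,0,0.02,0,0,0],[0,0,0.01,0,0,0],[0,0,0,0,0,0],[0,0,0,0,0,0],[0,0,0,0,0,0]]]'
python3 - <<'E'
from h import *
plan([620,50,20],10)
E
```

```text
[442.3209694  188.60288386   8.        ]
[443.80804233 188.88831664  14.        ]
time_s: 7.23
ee_pos: [618.8, 50.3, 156.3]
tcp_rot: [0.996, 0.087, -0.002, -0.0]
contact_force: [-0.8, 0.6, -0.7]
opening: 0.517
gripper_force: 41.2
time_s: 8.07
ee_pos: [620.2, 51.6, 26.3]
tcp_rot: [0.996, 0.088, 0.002, 0.0]
contact_force: [-0.2, -0.7, -0.8]
opening: 0.516
gripper_force: 41.2
at [620.2  51.6  26.3] TURN units [ 0.0001 -0.0005  0.0004] rows>= 1 SHIFT units [-0.0009  0.003   0.0127] mm [-0.5  1.5  6.3] rows>= 1
```

```bash
python3 -m inch '[[[0,0,0.0115,0,0,0],[0,0,0,0,0,0],[0,0,0,0,0,0]]]'
python3 -m inch '[[[0,0,0,0,0,0],[0,0,0,0,0,0],[0,0,0,0,0,0],[0,0,0,0,0,0],[0,0,0,0,0,0],[0,0,0,0,0,0]]]' -1 
python3 -m inch '[[[0,0,-0.03,0,0,0],[0,0,-0.06,0,0,0],[0,0,-0.06,0,0,0],[0,0,-0.06,0,0,0],[0,0,-0.06,0,0,0],[0,0,0,0,0,0]]]'
python3 - <<'E'
from h import *
C=cam("top","top2.png");show(C,"saline_mid",80,"top")
circles(C,38,box=(290,200,440,290))
plan([449,-185,170],10)
E
```

```text
time_s: 8.32
ee_pos: [619.4, 51.4, 18.9]
tcp_rot: [0.996, 0.088, 0.0, -0.0]
contact_force: [-0.2, -0.3, -0.7]
opening: 0.519
gripper_force: 41.4
time_s: 8.82
ee_pos: [619.2, 51.3, 18.6]
tcp_rot: [0.996, 0.088, 0.0, -0.0]
contact_force: [-0.4, 0.6, 0.2]
opening: 1.001
gripper_force: 0.0
time_s: 9.32
ee_pos: [621.9, 51.5, 162.1]
tcp_rot: [0.996, 0.088, 0.006, 0.0]
contact_force: [1.1, 1.1, 1.5]
opening: 1.0
gripper_force: 0.0
saline_mid 0.48 [283 201 290 211] [606.  28.] w 17 h 27
px 360 266 xy [ 447.9 -183.2] D~ 63.8
px 360 266 xy [ 447.9 -183.2] D~ 49.8
px 402 233 xy [ 542.6 -300.7] D~ 45.9
px 416 263 xy [ 459.9 -340.7] D~ 56.6
px 345 226 xy [ 559.6 -136.4] D~ 40.0
px 416 263 xy [ 459.9 -340.7] D~ 44.8
px 308 266 xy [443.6 -33.5] D~ 34.3
at [620.1  51.4 155.8] TURN units [ 0.0001 -0.0006  0.0003] rows>= 1 SHIFT units [-0.4191  0.4062 -0.0284] mm [-209.6  203.1  -14.2] rows>= 9
```

```bash
python3 -m inch '[[[-0.0466,0.0451,-0.003,0,0,0],[-0.0466,0.0451,-0.003,0,0,0],[-0.0466,0.0451,-0.003,0,0,0],[-0.0466,0.0451,-0.003,0,0,0],[-0.0466,0.0451,-0.003,0,0,0],[-0.0466,0.0451,-0.003,0,0,0],[-0.0466,0.0451,-0.003,0,0,0],[-0.0466,0.0451,-0.003,0,0,0],[-0.0466,0.0451,-0.003,0,0,0],[0,0,0,0,0,0]]]'
python3 -m inch '[[[0,0,0,0,0,0],[0,0,0,0,0,0]]]'
python3 - <<'E'
from h import *
C=cam("wrist","w5.png");show(C,"cover_1_mid",38,"wrist")
print(proj(C,[449,-185,38]))
circles(C,38,k=2,lo=28)
E
```

```text
time_s: 10.25
ee_pos: [445.3, -188.9, 165.6]
tcp_rot: [0.996, 0.086, -0.002, 0.0]
contact_force: [-0.1, -0.3, -0.2]
opening: 0.998
gripper_force: 0.0
time_s: 10.42
ee_pos: [448.2, -184.8, 165.7]
tcp_rot: [0.996, 0.088, -0.001, -0.001]
contact_force: [0.1, 1.1, 0.1]
opening: 1.002
gripper_force: 0.0
cover_1_mid 0.85 [293 157 357 223] [ 451. -189.] w 65 h 69
(np.float64(320.1908629461745), np.float64(191.68467577357436))
px 322 193 xy [ 448.4 -186.4] D~ 61.2
px 476 203 xy [ 465.1 -342.6] D~ 59.6
px 604 325 xy [ 349.5 -540.2] D~ 63.0
px 457 112 xy [ 546.4 -296.2] D~ 59.9
```

View pics/w5.png

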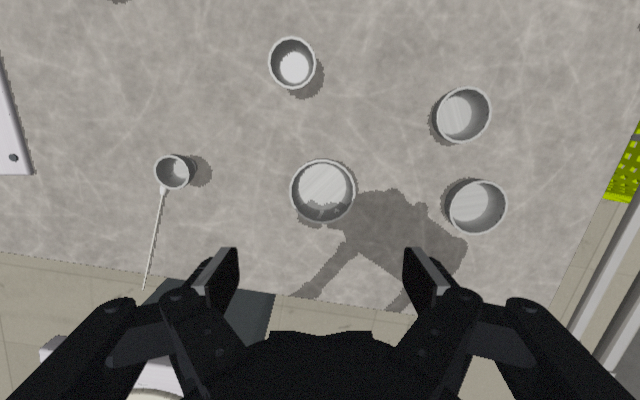

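The largest cover's rim spans x 290–355, y 159–223, between the fingers. The others are at (292,63), (461,114), (476,206) and (173,172). I'll add a rim fit.

```bash
cat >> h.py <<'E'
def rim(C,x,y,D=None,z=38,R_=14):
    """best rim centre near x,y; D None tries all"""
    g=cv2.GaussianBlur(cv2.cvtColor(C["p"],cv2.COLOR_RGB2GRAY).astype(np.float32),(0,0),1.0)
    G=np.hypot(cv2.Sobel(g,cv2.CV_32F,1,0),cv2.Sobel(g,cv2.CV_32F,0,1));G=np.minimum(G,150)
    a=np.linspace(0,2*np.pi,72,endpoint=False);o=C["M"][:3,3];out=[]
    for d in ([D] if D else [68,60,52,44,36]):
        best=(-1,)
        def sc(dx,dy):
            t=0
            for r in (d/2,d/2-3):
                P=np.c_[x+dx+r*np.cos(a),y+dy+r*np.sin(a),np.full(72,z)]
                q=(P-o)@C["M"][:3,:3];m=np.c_[C["cx"]+C["f"]*q[:,0]/q[:,2],C["cy"]+C["f"]*q[:,1]/q[:,2]].astype(np.float32)
                t+=cv2.remap(G,m[None,:,0],m[None,:,1],cv2.INTER_LINEAR).mean()
            return t
        for st,rg in ((2,R_),(.5,2)):
            cx0,cy0=(0,0) if st==2 else best[1:]
            for dx in np.arange(-rg,rg+.1,st):
                for dy in np.arange(-rg,rg+.1,st):
                    best=max(best,(sc(cx0+dx,cy0+dy),cx0+dx,cy0+dy))
        out.append((round(best[0]),d,round(x+best[1],1),round(y+best[2],1)))
    return sorted(out)[::-1]
E
python3 - <<'E'
from h import *
C=cam("wrist")
for x,y in [(449,-187),(462,-342),(544,-299),(560,-136),(441,-34)]: print(rim(C,x,y)[:3])
T=cam("top")
for x,y in [(449,-187),(462,-342),(544,-299),(560,-136),(441,-34)]: print(rim(T,x,y)[:2])
r=rim(C,449,-187,68)[0];plan([r[2],r[3],17],10)
E
```

```text
[(208, 52, np.float64(454.5), np.float64(-186.0)), (200, 68, np.float64(448.5), np.float64(-186.5)), (178, 60, np.float64(450.0), np.float64(-186.5))]
[(194, 60, np.float64(461.0), np.float64(-346.0)), (187, 52, np.float64(465.0), np.float64(-331.5)), (176, 44, np.float64(464.0), np.float64(-336.5))]
[(189, 52, np.float64(545.0), np.float64(-303.0)), (172, 44, np.float64(541.5), np.float64(-292.0)), (169, 36, np.float64(543.5), np.float64(-291.5))]
[(241, 44, np.float64(561.0), np.float64(-139.0)), (203, 36, np.float64(560.5), np.float64(-140.0)), (120, 52, np.float64(557.0), np.float64(-144.5))]
[(202, 36, np.float64(443.0), np.float64(-37.5)), (131, 44, np.float64(440.0), np.float64(-42.0)), (106, 52, np.float64(437.5), np.float64(-45.5))]
[(156, 36, np.float64(440.0), np.float64(-172.5)), (149, 44, np.float64(440.0), np.float64(-177.0))]
[(208, 44, np.float64(447.0), np.float64(-345.5)), (201, 36, np.float64(452.0), np.float64(-344.5))]
[(261, 36, np.float64(542.5), np.float64(-298.0)), (211, 44, np.float64(547.0), np.float64(-301.5))]
[(232, 36, np.float64(563.5), np.float64(-136.0)), (201, 44, np.float64(551.5), np.float64(-145.5))]
[(213, 36, np.float64(437.5), np.float64(-45.0)), (177, 44, np.float64(439.5), np.float64(-41.5))]
at [ 448.9 -184.3  166.5] TURN units [-0.0001  0.0001  0.0006] rows>= 1 SHIFT units [-0.0015  0.0043  0.299 ] mm [ -0.7   2.1 149.5] rows>= 5
```

```bash
python3 -m inch '[[[-0.001,0.0045,0.05,0,0,0],[0,0,0.06,0,0,0],[0,0,0.06,0,0,0],[0,0,0.06,0,0,0],[0,0,0.05,0,0,0],[0,0,0.019,0,0,0],[0,0,0,0,0,0],[0,0,0,0,0,0]]]'
python3 -m inch '[[[0,0,0,0,0,0],[0,0,0,0,0,0],[0,0,0,0,0,0],[0,0,0,0,0,0],[0,0,0,0,0,0],[0,0,0,0,0,0]]]' 1 40
python3 -m inch '[[[0,0,-0.02,0,0,0],[0,0,-0.04,0,0,0],[0,0,-0.06,0,0,0],[0,0,-0.06,0,0,0],[0,0,-0.06,0,0,0],[0,0,0,0,0,0],[0,0,0,0,0,0]]]'
python3 - <<'E'
from h import *
C=cam("wrist","w6.png");plan([444.5,189.8,140],10)
E
```

```text
time_s: 11.28
ee_pos: [448.8, -187.3, 18.1]
tcp_rot: [0.996, 0.089, 0.0, -0.0]
contact_force: [-0.1, -0.7, -0.5]
opening: 0.999
gripper_force: 0.0
time_s: 11.78
ee_pos: [450.0, -188.0, 20.8]
tcp_rot: [0.996, 0.088, 0.002, 0.001]
contact_force: [-0.8, 1.9, 5.0]
opening: 0.768
gripper_force: 44.6
time_s: 12.37
ee_pos: [449.6, -188.3, 141.2]
tcp_rot: [0.996, 0.088, 0.003, 0.002]
contact_force: [0.6, -0.1, -2.7]
opening: 0.77
gripper_force: 45.2
at [ 448.7 -187.8  138.7] TURN units [ 0.0002 -0.0003  0.0003] rows>= 1 SHIFT units [ 0.123  -0.7452 -0.0026] mm [  61.5 -372.6   -1.3] rows>= 11
```

View pics/w6.png

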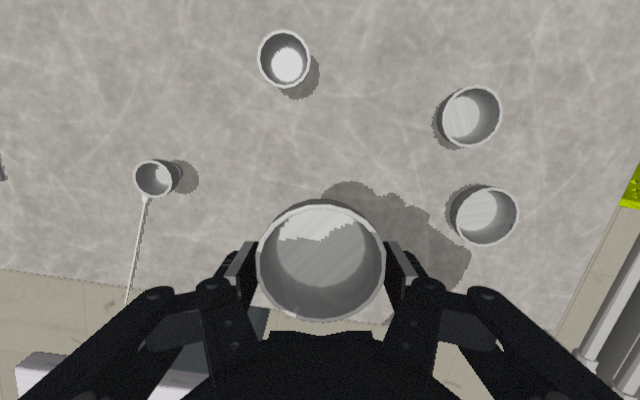

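Cover 1 is held level between the pads, with its rim centred at about (322,262). I'll carry it over the ring.

```bash
python3 - <<'E'
from h import *
C=cam("wrist");p=C["s"]["ee_pos"];print(p,rim(C,p[0],p[1],68,z=p[2]+18.5))
E
python3 -m inch '[[[0.01,-0.062,0,0,0,0],[0.01,-0.062,0,0,0,0],[0.01,-0.062,0,0,0,0],[0.01,-0.062,0,0,0,0],[0.01,-0.062,0,0,0,0],[0.01,-0.062,0,0,0,0],[0.01,-0.062,0,0,0,0],[0.01,-0.062,0,0,0,0],[0.01,-0.062,0,0,0,0],[0.01,-0.062,0,0,0,0]]]'
python3 -m inch '[[[0.01,-0.062,0,0,0,0],[0.01,-0.06,0,0,0,0],[0,0,0,0,0,0],[0,0,0,0,0,0],[0,0,0,0,0,0]]]'
python3 - <<'E'
from h import *
C=cam("wrist","w7.png");p=C["s"]["ee_pos"];print(p,rim(C,p[0],p[1],68,z=p[2]+18.5));plan([444.5,189.8,32],10)
for dz in (8,14): print(rim(C,444.5,189.8,54,z=dz,R_=8),rim(C,444.5,189.8,60,z=dz,R_=8))
print(proj(C,[444.5,189.8,14]))
E
```

```text
[ 448.65221552 -187.80463889  138.71430896] [(193, 68, np.float64(448.7), np.float64(-188.3))]
time_s: 13.3
ee_pos: [441.8, 127.7, 135.5]
tcp_rot: [0.996, 0.088, -0.002, 0.0]
contact_force: [0.8, 0.4, -1.6]
opening: 0.764
gripper_force: 45.4
time_s: 13.72
ee_pos: [441.5, 187.7, 135.9]
tcp_rot: [0.996, 0.088, -0.001, 0.001]
contact_force: [0.5, -0.2, -1.0]
opening: 0.762
gripper_force: 45.5
[441.47461688 187.72083033 135.9493722 ] [(198, 68, np.float64(441.5), np.float64(187.2))]
at [441.7 187.3 136.3] TURN units [0.0001 0.0003 0.0003] rows>= 1 SHIFT units [ 0.0063 -0.0039  0.2087] mm [  3.1  -1.9 104.3] rows>= 3
[(138, 54, np.float64(450.0), np.float64(191.8))] [(134, 60, np.float64(444.5), np.float64(190.3))]
[(139, 54, np.float64(448.5), np.float64(189.8))] [(131, 60, np.float64(445.0), np.float64(190.3))]
(np.float64(317.9797518925128), np.float64(190.4232522887561))
```

```bash
python3 -m inch '[[[0.0063,-0.004,0.03,0,0,0],[0,0,0.05,0,0,0],[0,0,0.05,0,0,0],[0,0,0.04,0,0,0],[0,0,0.03,0,0,0],[0,0,0.01,0,0,0],[0,0,0,0,0,0],[0,0,0,0,0,0],[0,0,0,0,0,0]]]'
python3 - <<'E'
from h import *
s=[ctrl.state() for _ in range(1)][0];print(s["contact_force"]);plan([444.5,189.8,28],10)
E
```

```text
time_s: 14.52
ee_pos: [445.9, 190.6, 34.0]
tcp_rot: [0.996, 0.088, 0.001, -0.0]
contact_force: [-0.0, -0.8, -1.2]
opening: 0.769
gripper_force: 45.6
[-0.03878933 -0.75939236 -1.22718169]
at [445.9 190.6  34. ] TURN units [-0.0001 -0.0004  0.0002] rows>= 1 SHIFT units [-0.003   0.0011  0.0121] mm [-1.5  0.6  6. ] rows>= 1
```

```bash
python3 -m inch '[[[-0.002,0,0.006,0,0,0],[0,0,0,0,0,0],[0,0,0,0,0,0],[0,0,0,0,0,0]]]'
python3 -m inch '[[[0,0,0.005,0,0,0],[0,0,0,0,0,0],[0,0,0,0,0,0],[0,0,0,0,0,0]]]'
python3 -m inch '[[[0,0,0.002,0,0,0],[0,0,0,0,0,0],[0,0,0,0,0,0],[0,0,0,0,0,0]]]'
```

```text
time_s: 14.85
ee_pos: [444.1, 190.7, 29.8]
tcp_rot: [0.996, 0.088, 0.0, -0.0]
contact_force: [-0.1, -0.4, -2.4]
opening: 0.766
gripper_force: 45.6
time_s: 15.18
ee_pos: [444.5, 190.8, 28.9]
tcp_rot: [0.996, 0.088, 0.001, -0.0]
contact_force: [-2.5, -1.7, 7.0]
opening: 0.769
gripper_force: 46.3
time_s: 15.52
ee_pos: [444.8, 190.9, 28.9]
tcp_rot: [0.996, 0.088, 0.001, -0.0]
contact_force: [-5.9, -2.2, 12.0]
opening: 0.768
gripper_force: 46.7
```

Contact comes at z 28.9, so it's seated: sitting on the ring's edge would read about 34. I'll release it and go on to cover 2.

```bash
python3 -m inch '[[[0,0,-0.003,0,0,0],[0,0,0,0,0,0],[0,0,0,0,0,0],[0,0,0,0,0,0],[0,0,0,0,0,0],[0,0,0,0,0,0]]]' -1
python3 -m inch '[[[0,0,-0.03,0,0,0],[0,0,-0.05,0,0,0],[0,0,-0.06,0,0,0],[0,0,-0.06,0,0,0],[0,0,-0.06,0,0,0],[0,0,0,0,0,0],[0,0,0,0,0,0],[0,0,0,0,0,0]]]'
python3 - <<'E'
from h import *
C=cam("wrist","w8.png");print(rim(C,444.5,189.8,68,z=46));circles(C,46,k=2,lo=28,hi=38);plan([461,-344,170],10)
T=cam("top")
for x,y,d in [(461,-344,60),(545,-302,52),(560,-137,44),(441,-36,36)]: print(rim(T,x,y,d))
E
```

```text
time_s: 16.02
ee_pos: [443.8, 190.5, 27.2]
tcp_rot: [0.996, 0.088, -0.0, 0.0]
contact_force: [0.2, 0.4, -0.2]
opening: 1.002
gripper_force: 0.0
time_s: 16.68
ee_pos: [443.8, 190.5, 156.9]
tcp_rot: [0.996, 0.088, -0.0, 0.0]
contact_force: [-0.7, -0.5, -0.1]
opening: 1.001
gripper_force: 0.0
[(193, 68, np.float64(444.5), np.float64(190.3))]
px 318 196 xy [445.  192.5] D~ 62.5
at [443.5 190.4 156.1] TURN units [0.0001 0.0003 0.0003] rows>= 1 SHIFT units [-0.1511  1.0586 -0.0278] mm [-75.5 529.3 -13.9] rows>= 16
[(163, 60, np.float64(452.5), np.float64(-346.5))]
[(193, 52, np.float64(536.5), np.float64(-304.0))]
[(218, 44, np.float64(551.5), np.float64(-145.0))]
[(216, 36, np.float64(437.5), np.float64(-45.0))]
```

View pics/w8.png

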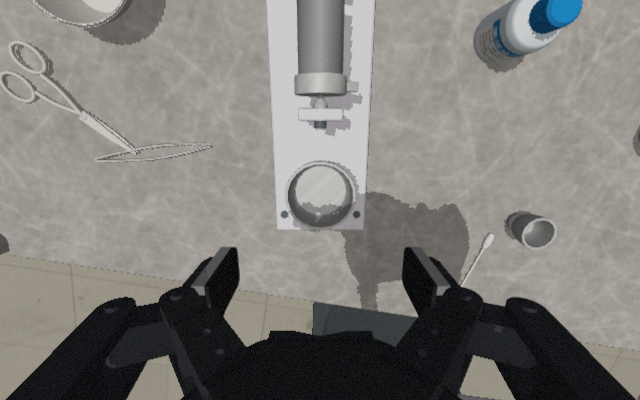

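Cover 1 sits level in the ring, rim centred at (321,193), and the bottle stands upright on the worktop at (525,25).

```bash
python3 -m inch '[[[-0.0084,0.0588,-0.0015,0,0,0],[-0.0084,0.0588,-0.0015,0,0,0],[-0.0084,0.0588,-0.0015,0,0,0],[-0.0084,0.0588,-0.0015,0,0,0],[-0.0084,0.0588,-0.0015,0,0,0],[-0.0084,0.0588,-0.0015,0,0,0],[-0.0084,0.0588,-0.0015,0,0,0],[-0.0084,0.0588,-0.0015,0,0,0],[-0.0084,0.0588,-0.0015,0,0,0],[-0.0084,0.0588,-0.0015,0,0,0]]]'
python3 -m inch '[[[-0.0084,0.0588,-0.0015,0,0,0],[-0.0084,0.0588,-0.0015,0,0,0],[-0.0084,0.0588,-0.0015,0,0,0],[-0.0084,0.0588,-0.0015,0,0,0],[-0.0084,0.0588,-0.0015,0,0,0],[-0.0084,0.0588,-0.0015,0,0,0],[-0.0084,0.0588,-0.0015,0,0,0],[-0.0084,0.0588,-0.0015,0,0,0],[0,0,0,0,0,0],[0,0,0,0,0,0]]]'
python3 -m inch '[[[0,0,0,0,0,0],[0,0,0,0,0,0]]]'
python3 - <<'E'
from h import *
C=cam("wrist");r=rim(C,461,-344,60);print(r,rim(C,461,-344)[:2]);circles(C,38,k=2,lo=24,hi=36);show(C,"cover_2_mid",38,"wrist");plan([r[0][2],r[0][3],17],10)
print("c3",rim(C,545,-302,52))
E
```

```text
time_s: 17.62
ee_pos: [453.5, -107.6, 163.4]
tcp_rot: [0.996, 0.088, -0.001, -0.0]
contact_force: [0.6, 0.1, -0.3]
opening: 0.998
gripper_force: 0.0
time_s: 18.45
ee_pos: [461.6, -344.4, 168.7]
tcp_rot: [0.996, 0.087, -0.001, -0.001]
contact_force: [0.0, -0.8, -0.2]
opening: 1.0
gripper_force: 0.0
time_s: 18.62
ee_pos: [462.5, -342.6, 170.4]
tcp_rot: [0.996, 0.089, -0.0, -0.001]
contact_force: [-0.3, -0.1, 0.6]
opening: 0.998
gripper_force: 0.0
[(173, 60, np.float64(462.5), np.float64(-349.0))] [(203, 44, np.float64(467.0), np.float64(-346.5)), (176, 52, np.float64(467.0), np.float64(-349.5))]
px 324 194 xy [ 460.4 -347. ] D~ 54.0
px 294 99 xy [ 546.1 -302.8] D~ 52.8
px 112 50 xy [ 558.4 -136.5] D~ 54.9
px 562 160 xy [ 536.4 -573.3] D~ 64.3
cover_2_mid 0.9 [296 167 354 222] [ 460. -349.] w 60 h 58
at [ 462.7 -342.6  171. ] TURN units [-0.     -0.      0.0006] rows>= 1 SHIFT units [-0.0026  0.0125  0.308 ] mm [ -1.3   6.3 154. ] rows>= 5
c3 [(243, 52, np.float64(545.0), np.float64(-303.0))]
```

```bash
python3 -m inch '[[[-0.004,0.0102,0.05,0,0,0],[0,0,0.06,0,0,0],[0,0,0.06,0,0,0],[0,0,0.06,0,0,0],[0,0,0.05,0,0,0],[0,0,0.026,0,0,0],[0,0,0,0,0,0],[0,0,0,0,0,0]]]'
python3 -m inch '[[[0,0,0,0,0,0],[0,0,0,0,0,0],[0,0,0,0,0,0],[0,0,0,0,0,0],[0,0,0,0,0,0],[0,0,0,0,0,0]]]' 1 40
python3 -m inch '[[[0,0,-0.02,0,0,0],[0,0,-0.04,0,0,0],[0,0,-0.06,0,0,0],[0,0,-0.06,0,0,0],[0,0,-0.06,0,0,0],[0,0,0,0,0,0],[0,0,0,0,0,0]]]'
python3 - <<'E'
from h import *
C=cam("wrist","w9.png");p=C["s"]["ee_pos"];print(p,rim(C,p[0],p[1],60,z=p[2]+19));plan([444.5,190,140],10)
E
```

```text
time_s: 19.38
ee_pos: [461.6, -348.7, 18.4]
tcp_rot: [0.996, 0.089, -0.0, -0.0]
contact_force: [0.2, 0.2, 0.5]
opening: 1.003
gripper_force: 0.0
time_s: 19.88
ee_pos: [462.9, -350.0, 21.4]
tcp_rot: [0.996, 0.088, 0.002, 0.002]
contact_force: [0.1, 1.9, 6.1]
opening: 0.671
gripper_force: 42.8
time_s: 20.47
ee_pos: [462.6, -350.2, 142.2]
tcp_rot: [0.996, 0.088, 0.002, 0.002]
contact_force: [0.4, 0.0, -1.9]
opening: 0.675
gripper_force: 43.1
[ 462.5783345  -350.15307365  142.1855502 ] [(165, 60, np.float64(464.1), np.float64(-351.7))]
at [ 461.8 -349.4  139.5] TURN units [ 0.0003 -0.0002  0.0003] rows>= 1 SHIFT units [ 1.5340e-01 -1.0685e+00 -1.0000e-03] mm [ 7.670e+01 -5.342e+02 -5.000e-01] rows>= 16
```

```bash
python3 -m inch '[[[0.0085,-0.0594,0,0,0,0],[0.0085,-0.0594,0,0,0,0],[0.0085,-0.0594,0,0,0,0],[0.0085,-0.0594,0,0,0,0],[0.0085,-0.0594,0,0,0,0],[0.0085,-0.0594,0,0,0,0],[0.0085,-0.0594,0,0,0,0],[0.0085,-0.0594,0,0,0,0],[0.0085,-0.0594,0,0,0,0],[0.0085,-0.0594,0,0,0,0]]]'
python3 -m inch '[[[0.0085,-0.0594,0,0,0,0],[0.0085,-0.0594,0,0,0,0],[0.0085,-0.0594,0,0,0,0],[0.0085,-0.0594,0,0,0,0],[0.0085,-0.0594,0,0,0,0],[0.0085,-0.0594,0,0,0,0],[0.0085,-0.0594,0,0,0,0],[0.0085,-0.0594,0,0,0,0],[0,0,0,0,0,0],[0,0,0,0,0,0]]]'
python3 -m inch '[[[0,0,0,0,0,0],[0,0,0,0,0,0]]]'
python3 - <<'E'
from h import *
C=cam("wrist","w10.png");p=C["s"]["ee_pos"];r=rim(C,p[0],p[1],60,z=p[2]+19)[0];print(p,r);print(rim(C,444.5,190,68,z=46))
plan([444.5+p[0]-r[2],190.2+p[1]-r[3],50],10)
E
```

```text
time_s: 21.35
ee_pos: [449.9, -47.7, 136.2]
tcp_rot: [0.996, 0.088, -0.001, -0.0]
contact_force: [0.8, 0.3, -1.6]
opening: 0.67
gripper_force: 43.2
time_s: 22.18
ee_pos: [441.7, 191.5, 136.2]
tcp_rot: [0.996, 0.09, -0.002, 0.001]
contact_force: [0.4, 0.4, -2.3]
opening: 0.677
gripper_force: 43.3
time_s: 22.35
ee_pos: [442.6, 189.6, 137.3]
tcp_rot: [0.996, 0.088, -0.001, 0.0]
contact_force: [-0.0, 0.5, -0.2]
opening: 0.671
gripper_force: 43.3
[442.6359363  189.56792683 137.25738557] (170, 60, np.float64(442.6), np.float64(188.6))
[(173, 68, np.float64(441.5), np.float64(190.0))]
at [442.8 189.5 137.5] TURN units [0.0001 0.0001 0.0001] rows>= 1 SHIFT units [ 0.004  -0.0027  0.1751] mm [ 2.  -1.3 87.5] rows>= 3
```

```bash
python3 -m inch '[[[0.004,-0.0027,0.03,0,0,0],[0,0,0.05,0,0,0],[0,0,0.05,0,0,0],[0,0,0.03,0,0,0],[0,0,0.015,0,0,0],[0,0,0,0,0,0],[0,0,0,0,0,0],[0,0,0,0,0,0]]]'
python3 -m inch '[[[0,0,0.006,0,0,0],[0,0,0,0,0,0],[0,0,0,0,0,0],[0,0,0,0,0,0]]]'
python3 -m inch '[[[0,0,0.004,0,0,0],[0,0,0,0,0,0],[0,0,0,0,0,0],[0,0,0,0,0,0]]]'
```

```text
time_s: 23.07
ee_pos: [445.5, 192.3, 52.2]
tcp_rot: [0.996, 0.088, 0.001, -0.0]
contact_force: [-0.1, 0.5, -0.9]
opening: 0.674
gripper_force: 43.3
time_s: 23.4
ee_pos: [444.7, 192.4, 47.9]
tcp_rot: [0.996, 0.088, 0.0, -0.0]
contact_force: [0.8, -0.0, -1.1]
opening: 0.672
gripper_force: 43.3
time_s: 23.73
ee_pos: [444.5, 192.3, 45.4]
tcp_rot: [0.996, 0.088, -0.0, 0.0]
contact_force: [-0.0, -1.1, -1.2]
opening: 0.67
gripper_force: 43.3
```

```bash
python3 -m inch '[[[0,0.003,0.004,0,0,0],[0,0,0,0,0,0],[0,0,0,0,0,0],[0,0,0,0,0,0]]]'
python3 -m inch '[[[0,0,0.002,0,0,0],[0,0,0,0,0,0],[0,0,0,0,0,0]]]'
```

```text
time_s: 24.07
ee_pos: [445.2, 191.4, 44.4]
tcp_rot: [0.996, 0.088, 0.001, -0.001]
contact_force: [-2.3, 2.6, 5.6]
opening: 0.673
gripper_force: 43.8
time_s: 24.32
ee_pos: [445.4, 191.4, 44.4]
tcp_rot: [0.996, 0.088, 0.001, -0.001]
contact_force: [-3.3, 1.2, 10.3]
opening: 0.676
gripper_force: 44.2
```

Cover 2 is seated at 44.4, as predicted. I'll release it and go to cover 3.

```bash
python3 -m inch '[[[0,0,-0.003,0,0,0],[0,0,0,0,0,0],[0,0,0,0,0,0],[0,0,0,0,0,0],[0,0,0,0,0,0],[0,0,0,0,0,0]]]' -1
python3 -m inch '[[[0,0,-0.03,0,0,0],[0,0,-0.05,0,0,0],[0,0,-0.06,0,0,0],[0,0,-0.06,0,0,0],[0,0,-0.05,0,0,0],[0,0,0,0,0,0],[0,0,0,0,0,0],[0,0,0,0,0,0]]]'
python3 - <<'E'
from h import *
C=cam("wrist","w11.png");print(rim(C,444.5,190,68,z=46),rim(C,444.5,190,60,z=61));plan([545,-302,170],10)
T=cam("top"); circles(T,38,box=(290,200,440,290))
E
```

```text
time_s: 24.82
ee_pos: [444.7, 190.7, 43.6]
tcp_rot: [0.996, 0.088, -0.0, 0.0]
contact_force: [0.2, 0.1, -1.2]
opening: 1.0
gripper_force: 0.0
time_s: 25.48
ee_pos: [444.6, 190.8, 168.2]
tcp_rot: [0.996, 0.088, -0.0, 0.0]
contact_force: [0.5, 0.3, 0.0]
opening: 1.002
gripper_force: 0.0
[(192, 68, np.float64(441.5), np.float64(191.5))] [(215, 60, np.float64(443.5), np.float64(191.0))]
at [444.3 190.6 167.5] TURN units [0.0001 0.0004 0.0003] rows>= 1 SHIFT units [ 0.0272  1.0053 -0.005 ] mm [ 13.6 502.6  -2.5] rows>= 15
px 402 233 xy [ 542.6 -300.7] D~ 47.4
px 345 226 xy [ 559.6 -136.4] D~ 40.2
px 308 266 xy [442.6 -34.6] D~ 32.8
px 402 233 xy [ 542.6 -300.7] D~ 35.6
```

View pics/w11.png

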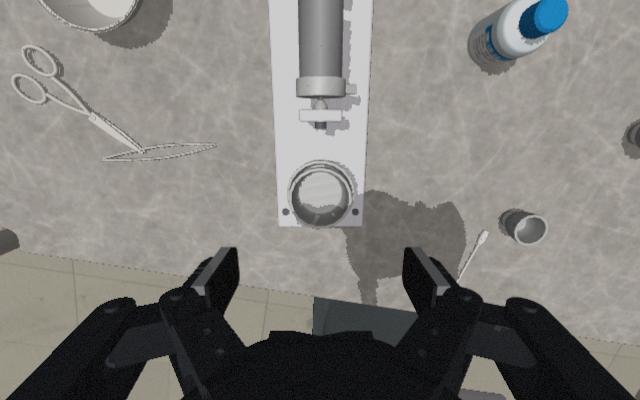

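Cover 2 is nested concentrically in cover 1 at (320,195). Next is cover 3.

```bash
python3 -m inch '[[[0.0016,0.0591,0,0,0,0],[0.0016,0.0591,0,0,0,0],[0.0016,0.0591,0,0,0,0],[0.0016,0.0591,0,0,0,0],[0.0016,0.0591,0,0,0,0],[0.0016,0.0591,0,0,0,0],[0.0016,0.0591,0,0,0,0],[0.0016,0.0591,0,0,0,0],[0.0016,0.0591,0,0,0,0],[0.0016,0.0591,0,0,0,0]]]'
python3 -m inch '[[[0.0016,0.0591,0,0,0,0],[0.0016,0.0591,0,0,0,0],[0.0016,0.0591,0,0,0,0],[0.0016,0.0591,0,0,0,0],[0.0016,0.0591,0,0,0,0],[0.0016,0.0591,0,0,0,0],[0.0016,0.0591,0,0,0,0],[0,0,0,0,0,0],[0,0,0,0,0,0],[0,0,0,0,0,0]]]'
python3 - <<'E'
from h import *
C=cam("wrist");r=rim(C,545,-302,52);print(r);circles(C,38,k=2,lo=20,hi=36);show(C,"cover_2_mid",38,"wrist");plan([r[0][2],r[0][3],18],10)
E
```

```text
time_s: 26.42
ee_pos: [504.1, -100.0, 167.4]
tcp_rot: [0.996, 0.088, -0.001, -0.0]
contact_force: [0.2, 1.5, 0.4]
opening: 1.003
gripper_force: 0.0
time_s: 27.25
ee_pos: [546.0, -300.7, 167.6]
tcp_rot: [0.996, 0.088, -0.001, -0.001]
contact_force: [-0.3, -0.0, 1.7]
opening: 0.998
gripper_force: 0.0
[(212, 52, np.float64(545.0), np.float64(-303.5))]
px 325 193 xy [ 546.2 -305.4] D~ 48.9
px 161 147 xy [ 563.3 -140.9] D~ 44.2
px 425 45 xy [ 693.7 -367.9] D~ 55.8
px 325 193 xy [ 546.2 -305.4] D~ 41.2
cover_2_mid 0.6 [194   0 258  28] [ 687. -194.] w 54 h 21
at [ 546.4 -300.1  168.6] TURN units [-0.0001  0.0001  0.0005] rows>= 1 SHIFT units [-0.0039  0.0062  0.3013] mm [ -1.9   3.1 150.6] rows>= 5
```

```bash
python3 -m inch '[[[-0.003,0.0074,0.05,0,0,0],[0,0,0.06,0,0,0],[0,0,0.06,0,0,0],[0,0,0.06,0,0,0],[0,0,0.05,0,0,0],[0,0,0.017,0,0,0],[0,0,0,0,0,0],[0,0,0,0,0,0]]]'
python3 -m inch '[[[0,0,0,0,0,0],[0,0,0,0,0,0],[0,0,0,0,0,0],[0,0,0,0,0,0],[0,0,0,0,0,0],[0,0,0,0,0,0]]]' 1 40
python3 -m inch '[[[0,0,-0.02,0,0,0],[0,0,-0.04,0,0,0],[0,0,-0.06,0,0,0],[0,0,-0.06,0,0,0],[0,0,-0.06,0,0,0],[0,0,0,0,0,0],[0,0,0,0,0,0]]]'
python3 - <<'E'
from h import *
C=cam("wrist","w12.png");p=C["s"]["ee_pos"];print(p,rim(C,p[0],p[1],52,z=p[2]+17));plan([444.5,190.5,150],10)
E
```

```text
time_s: 28.02
ee_pos: [546.1, -304.7, 21.6]
tcp_rot: [0.996, 0.089, 0.0, 0.0]
contact_force: [0.9, 0.4, 0.3]
opening: 0.996
gripper_force: 0.0
time_s: 28.52
ee_pos: [546.8, -305.5, 23.2]
tcp_rot: [0.996, 0.088, 0.002, 0.001]
contact_force: [-0.7, 1.3, 5.4]
opening: 0.575
gripper_force: 40.8
time_s: 29.1
ee_pos: [546.8, -306.0, 144.5]
tcp_rot: [0.996, 0.088, 0.002, 0.002]
contact_force: [-0.3, -0.2, -1.4]
opening: 0.57
gripper_force: 41.8
[ 546.7969636  -306.02921152  144.48433474] [(174, 52, np.float64(546.8), np.float64(-305.5))]
at [ 545.9 -305.5  141.7] TURN units [ 0.0002 -0.0002  0.0003] rows>= 1 SHIFT units [-0.0275 -1.0121 -0.0165] mm [ -13.7 -506.    -8.3] rows>= 15
```

```bash
python3 -m inch '[[[-0.0016,-0.0595,-0.001,0,0,0],[-0.0016,-0.0595,-0.001,0,0,0],[-0.0016,-0.0595,-0.001,0,0,0],[-0.0016,-0.0595,-0.001,0,0,0],[-0.0016,-0.0595,-0.001,0,0,0],[-0.0016,-0.0595,-0.001,0,0,0],[-0.0016,-0.0595,-0.001,0,0,0],[-0.0016,-0.0595,-0.001,0,0,0],[-0.0016,-0.0595,-0.001,0,0,0],[-0.0016,-0.0595,-0.001,0,0,0]]]'
python3 -m inch '[[[-0.0016,-0.0595,-0.001,0,0,0],[-0.0016,-0.0595,-0.001,0,0,0],[-0.0016,-0.0595,-0.001,0,0,0],[-0.0016,-0.0595,-0.001,0,0,0],[-0.0016,-0.0595,-0.001,0,0,0],[-0.0016,-0.0595,-0.001,0,0,0],[-0.0016,-0.0595,-0.001,0,0,0],[0,0,0,0,0,0],[0,0,0,0,0,0],[0,0,0,0,0,0]]]'
python3 -m inch '[[[0,0,0,0,0,0],[0,0,0,0,0,0]]]'
python3 - <<'E'
from h import *
C=cam("wrist","w13.png");p=C["s"]["ee_pos"];r=rim(C,p[0],p[1],52,z=p[2]+15)[0];print(p,r);print(rim(C,444.5,190.5,60,z=61))
plan([444.5,190.5,67],10)
E
```

```text
time_s: 29.98
ee_pos: [484.0, -12.4, 143.4]
tcp_rot: [0.996, 0.088, -0.002, -0.0]
contact_force: [0.4, 0.3, -2.2]
opening: 0.571
gripper_force: 42.0
time_s: 30.82
ee_pos: [442.9, 189.7, 147.6]
tcp_rot: [0.996, 0.088, -0.001, 0.001]
contact_force: [-0.2, -0.1, -1.7]
opening: 0.572
gripper_force: 42.1
time_s: 30.98
ee_pos: [443.5, 189.2, 148.5]
tcp_rot: [0.996, 0.087, -0.0, 0.0]
contact_force: [0.4, -0.2, -0.7]
opening: 0.572
gripper_force: 42.1
[443.52869938 189.20159052 148.53303433] (205, 52, np.float64(442.0), np.float64(188.2))
[(194, 60, np.float64(443.5), np.float64(190.5))]
at [443.6 189.3 148.7] TURN units [0.     0.0001 0.0001] rows>= 1 SHIFT units [ 0.0022 -0.0021  0.1634] mm [ 1.1 -1.1 81.7] rows>= 3
```

```bash
python3 -m inch '[[[0.0022,-0.0021,0.03,0,0,0],[0,0,0.05,0,0,0],[0,0,0.05,0,0,0],[0,0,0.03,0,0,0],[0,0,0.006,0,0,0],[0,0,0,0,0,0],[0,0,0,0,0,0],[0,0,0,0,0,0]]]'
python3 -m inch '[[[0,0,0.004,0,0,0],[0,0,0,0,0,0],[0,0,0,0,0,0],[0,0,0,0,0,0]]]'
python3 -m inch '[[[0,0,0.004,0,0,0],[0,0,0,0,0,0],[0,0,0,0,0,0],[0,0,0,0,0,0]]]'
```

```text
time_s: 31.7
ee_pos: [445.3, 191.6, 67.9]
tcp_rot: [0.996, 0.088, 0.001, -0.0]
contact_force: [0.3, 0.3, -1.3]
opening: 0.568
gripper_force: 42.1
time_s: 32.03
ee_pos: [444.4, 191.6, 64.4]
tcp_rot: [0.996, 0.088, 0.0, -0.0]
contact_force: [-0.2, -0.7, -1.5]
opening: 0.574
gripper_force: 42.1
time_s: 32.37
ee_pos: [444.2, 191.5, 61.9]
tcp_rot: [0.996, 0.088, -0.0, 0.0]
contact_force: [-0.5, 0.2, -1.4]
opening: 0.571
gripper_force: 42.1
```

```bash
python3 -m inch '[[[0,0.001,0.003,0,0,0],[0,0,0,0,0,0],[0,0,0,0,0,0],[0,0,0,0,0,0]]]'
python3 -m inch '[[[0,0,0.002,0,0,0],[0,0,0,0,0,0],[0,0,0,0,0,0]]]'
```

```text
time_s: 32.7
ee_pos: [444.7, 191.3, 61.2]
tcp_rot: [0.996, 0.088, 0.0, -0.0]
contact_force: [-1.7, 0.9, 3.0]
opening: 0.575
gripper_force: 42.6
time_s: 32.95
ee_pos: [444.9, 191.3, 61.1]
tcp_rot: [0.996, 0.088, 0.001, -0.0]
contact_force: [-2.3, 0.3, 9.0]
opening: 0.572
gripper_force: 42.9
```

Cover 3 is seated at 61.1, as predicted. I'll release it and go to cover 4.

```bash
python3 -m inch '[[[0,0,-0.003,0,0,0],[0,0,0,0,0,0],[0,0,0,0,0,0],[0,0,0,0,0,0],[0,0,0,0,0,0],[0,0,0,0,0,0]]]' -1
python3 -m inch '[[[0,0,-0.03,0,0,0],[0,0,-0.05,0,0,0],[0,0,-0.06,0,0,0],[0,0,-0.06,0,0,0],[0,0,-0.03,0,0,0],[0,0,0,0,0,0],[0,0,0,0,0,0],[0,0,0,0,0,0]]]'
python3 - <<'E'
from h import *
C=cam("wrist","w14.png");print(rim(C,444.5,190,68,z=46),rim(C,444.5,190,60,z=61),rim(C,444.5,190,52,z=76));plan([561,-138,170],10)
T=cam("top"); circles(T,38,box=(290,200,440,290))
E
```

```text
time_s: 33.45
ee_pos: [444.2, 190.9, 60.7]
tcp_rot: [0.996, 0.088, -0.0, 0.0]
contact_force: [0.1, -0.0, -0.3]
opening: 1.003
gripper_force: 0.0
time_s: 34.12
ee_pos: [443.9, 190.9, 174.5]
tcp_rot: [0.996, 0.088, -0.001, 0.0]
contact_force: [0.9, -0.3, -0.0]
opening: 1.001
gripper_force: 0.0
[(191, 68, np.float64(440.5), np.float64(190.0))] [(193, 60, np.float64(442.0), np.float64(193.0))] [(199, 52, np.float64(446.5), np.float64(191.5))]
at [443.7 190.8 174. ] TURN units [0.0001 0.0005 0.0003] rows>= 1 SHIFT units [0.1168 0.6883 0.0081] mm [ 58.4 344.2   4. ] rows>= 10
px 345 226 xy [ 559.6 -136.4] D~ 40.2
px 307 268 xy [438.3 -31.6] D~ 36.5
```

```bash
python3 -m inch '[[[0.0097,0.0574,0,0,0,0],[0.0097,0.0574,0,0,0,0],[0.0097,0.0574,0,0,0,0],[0.0097,0.0574,0,0,0,0],[0.0097,0.0574,0,0,0,0],[0.0097,0.0574,0,0,0,0],[0.0097,0.0574,0,0,0,0],[0.0097,0.0574,0,0,0,0],[0.0097,0.0574,0,0,0,0],[0.0097,0.0574,0,0,0,0]]]'
python3 -m inch '[[[0.0097,0.0574,0,0,0,0],[0.0097,0.0574,0,0,0,0],[0,0,0,0,0,0],[0,0,0,0,0,0],[0,0,0,0,0,0],[0,0,0,0,0,0]]]'
python3 - <<'E'
from h import *
C=cam("wrist");r=rim(C,561,-138,44);print(r);circles(C,38,k=2,lo=17,hi=36);show(C,"cover_2_mid",38,"wrist");plan([r[0][2],r[0][3],21],10)
E
```

```text
time_s: 35.05
ee_pos: [542.2, -84.3, 174.3]
tcp_rot: [0.996, 0.088, -0.001, -0.0]
contact_force: [0.3, 0.6, -1.1]
opening: 1.001
gripper_force: 0.0
time_s: 35.55
ee_pos: [561.8, -136.7, 175.4]
tcp_rot: [0.996, 0.089, -0.0, -0.0]
contact_force: [-0.3, -0.6, 0.6]
opening: 1.0
gripper_force: 0.0
[(180, 44, np.float64(563.0), np.float64(-142.0))]
px 324 191 xy [ 561.5 -141. ] D~ 39.9
px 30 236 xy [455.  167.1] D~ 52.6
px 30 236 xy [455.  167.1] D~ 42.2
px 399 43 xy [ 709.6 -182.5] D~ 58.1
px 118 104 xy [611.1  68.7] D~ 58.3
px 129 105 xy [612.3  58.1] D~ 39.8
px 412 28 xy [ 722.7 -191.4] D~ 40.0
cover_2_mid 0.7 [531  53 624 119] [ 704. -357.] w 87 h 60
cover_2_mid 0.56 [  2 219  34 273] [439. 182.] w 35 h 69
at [ 562.  -136.7  176. ] TURN units [-0.      0.      0.0006] rows>= 1 SHIFT units [1.00e-04 1.08e-02 3.10e-01] mm [  0.    5.4 155. ] rows>= 5
```

```bash
python3 -m inch '[[[-0.001,0.008,0.05,0,0,0],[0,0,0.06,0,0,0],[0,0,0.06,0,0,0],[0,0,0.06,0,0,0],[0,0,0.05,0,0,0],[0,0,0.03,0,0,0],[0,0,0,0,0,0],[0,0,0,0,0,0]]]'
python3 -m inch '[[[0,0,0,0,0,0],[0,0,0,0,0,0],[0,0,0,0,0,0],[0,0,0,0,0,0],[0,0,0,0,0,0],[0,0,0,0,0,0],[0,0,0,0,0,0]]]' 1 40
python3 -m inch '[[[0,0,-0.02,0,0,0],[0,0,-0.04,0,0,0],[0,0,-0.06,0,0,0],[0,0,-0.06,0,0,0],[0,0,-0.06,0,0,0],[0,0,-0.03,0,0,0],[0,0,0,0,0,0],[0,0,0,0,0,0]]]'
python3 - <<'E'
from h import *
C=cam("wrist","w15.png");p=C["s"]["ee_pos"];print(p,rim(C,p[0],p[1],44,z=p[2]+15));plan([444.5,190.5,165],10)
E
```

```text
time_s: 36.32
ee_pos: [561.8, -140.9, 20.6]
tcp_rot: [0.996, 0.089, -0.001, -0.0]
contact_force: [0.1, 0.4, 1.0]
opening: 1.0
gripper_force: 0.0
time_s: 36.9
ee_pos: [563.5, -141.8, 23.1]
tcp_rot: [0.996, 0.088, 0.001, 0.0]
contact_force: [-0.2, 0.3, 6.4]
opening: 0.485
gripper_force: 40.0
time_s: 37.57
ee_pos: [562.8, -142.1, 157.0]
tcp_rot: [0.996, 0.088, 0.001, 0.0]
contact_force: [0.2, -0.4, -1.1]
opening: 0.488
gripper_force: 40.6
[ 562.77356072 -142.05243363  157.03177158] [(200, 44, np.float64(560.3), np.float64(-143.1))]
at [ 562.  -141.8  155. ] TURN units [-0.0001  0.0002  0.0003] rows>= 1 SHIFT units [-0.116  -0.6953 -0.0199] mm [ -58.  -347.7  -10. ] rows>= 11
```

```bash
python3 -m inch '[[[-0.0097,-0.058,-0.0017,0,0,0],[-0.0097,-0.058,-0.0017,0,0,0],[-0.0097,-0.058,-0.0017,0,0,0],[-0.0097,-0.058,-0.0017,0,0,0],[-0.0097,-0.058,-0.0017,0,0,0],[-0.0097,-0.058,-0.0017,0,0,0],[-0.0097,-0.058,-0.0017,0,0,0],[-0.0097,-0.058,-0.0017,0,0,0],[-0.0097,-0.058,-0.0017,0,0,0],[-0.0097,-0.058,-0.0017,0,0,0]]]'
python3 -m inch '[[[-0.0097,-0.058,-0.0017,0,0,0],[-0.0097,-0.058,-0.0017,0,0,0],[0,0,0,0,0,0],[0,0,0,0,0,0],[0,0,0,0,0,0],[0,0,0,0,0,0]]]'
python3 - <<'E'
from h import *
C=cam("wrist","w16.png");p=C["s"]["ee_pos"];r=rim(C,p[0],p[1],44,z=p[2]+15)[0];print(p,r);print(rim(C,444.5,190.5,52,z=76))
plan([445.5,190.5,82],10)
E
```

```text
time_s: 38.45
ee_pos: [462.0, 136.1, 161.8]
tcp_rot: [0.996, 0.088, -0.002, 0.0]
contact_force: [-0.2, -0.2, -1.2]
opening: 0.483
gripper_force: 40.7
time_s: 38.95
ee_pos: [443.9, 189.5, 165.0]
tcp_rot: [0.996, 0.088, -0.001, 0.0]
contact_force: [-0.2, -0.1, -2.2]
opening: 0.483
gripper_force: 40.8
[443.91207662 189.51720159 164.98712659] (209, 44, np.float64(441.4), np.float64(188.5))
[(210, 52, np.float64(443.0), np.float64(192.5))]
at [444.1 189.5 165.3] TURN units [0.0001 0.0002 0.0001] rows>= 1 SHIFT units [ 0.0032 -0.0015  0.1667] mm [ 1.6 -0.8 83.3] rows>= 3
```

```bash
python3 -m inch '[[[0.0032,-0.0015,0.03,0,0,0],[0,0,0.05,0,0,0],[0,0,0.05,0,0,0],[0,0,0.03,0,0,0],[0,0,0.007,0,0,0],[0,0,0,0,0,0],[0,0,0,0,0,0],[0,0,0,0,0,0]]]'
python3 -m inch '[[[0,0.002,0.004,0,0,0],[0,0,0,0,0,0],[0,0,0,0,0,0],[0,0,0,0,0,0]]]'
python3 -m inch '[[[0,0,0.003,0,0,0],[0,0,0,0,0,0],[0,0,0,0,0,0],[0,0,0,0,0,0]]]'
```

```text
time_s: 39.67
ee_pos: [446.4, 191.5, 84.5]
tcp_rot: [0.996, 0.088, 0.001, -0.0]
contact_force: [-0.2, -0.1, -0.7]
opening: 0.487
gripper_force: 40.8
time_s: 40.0
ee_pos: [445.7, 190.7, 81.1]
tcp_rot: [0.996, 0.088, 0.0, -0.0]
contact_force: [0.1, -0.7, -0.5]
opening: 0.486
gripper_force: 40.8
time_s: 40.33
ee_pos: [445.5, 190.6, 79.1]
tcp_rot: [0.996, 0.088, -0.0, 0.0]
contact_force: [0.0, -0.7, -1.2]
opening: 0.486
gripper_force: 40.8
```

```bash
python3 -m inch '[[[0,0,0.004,0,0,0],[0,0,0,0,0,0],[0,0,0,0,0,0],[0,0,0,0,0,0]]]'
python3 -m inch '[[[0,0,0.003,0,0,0],[0,0,0,0,0,0],[0,0,0,0,0,0]]]'
python3 -m inch '[[[0,0,0.001,0,0,0],[0,0,0,0,0,0],[0,0,0,0,0,0]]]'
```

```text
time_s: 40.67
ee_pos: [445.6, 190.6, 77.2]
tcp_rot: [0.996, 0.088, -0.0, -0.0]
contact_force: [0.0, -0.2, -0.7]
opening: 0.483
gripper_force: 40.8
time_s: 40.92
ee_pos: [445.8, 190.6, 76.2]
tcp_rot: [0.996, 0.088, 0.0, -0.0]
contact_force: [-1.2, 0.5, 1.6]
opening: 0.487
gripper_force: 41.0
time_s: 41.17
ee_pos: [446.0, 190.7, 76.0]
tcp_rot: [0.996, 0.088, 0.001, -0.0]
contact_force: [-0.6, 0.1, 5.6]
opening: 0.485
gripper_force: 41.2
```

Cover 4 is seated at 76.0, as predicted. I'll release it and go to cover 5.

```bash
python3 -m inch '[[[0,0,-0.002,0,0,0],[0,0,0,0,0,0],[0,0,0,0,0,0],[0,0,0,0,0,0],[0,0,0,0,0,0],[0,0,0,0,0,0],[0,0,0,0,0,0]]]' -1
python3 -m inch '[[[0,0,-0.03,0,0,0],[0,0,-0.05,0,0,0],[0,0,-0.06,0,0,0],[0,0,-0.06,0,0,0],[0,0,0,0,0,0],[0,0,0,0,0,0],[0,0,0,0,0,0]]]'
python3 - <<'E'
from h import *
C=cam("wrist","w17.png");print(rim(C,444.5,190,68,z=46),rim(C,444.5,190,60,z=61),rim(C,444.5,190,52,z=76),rim(C,444.5,190,44,z=91));plan([442,-37,170],10)
T=cam("top"); circles(T,38,box=(290,200,440,290))
E
```

```text
time_s: 41.75
ee_pos: [445.5, 190.6, 76.1]
tcp_rot: [0.996, 0.088, -0.0, 0.0]
contact_force: [0.0, -0.6, -0.1]
opening: 0.997
gripper_force: 0.0
time_s: 42.33
ee_pos: [445.5, 190.6, 175.8]
tcp_rot: [0.996, 0.088, -0.0, 0.0]
contact_force: [-0.4, -0.0, -0.2]
opening: 1.004
gripper_force: 0.0
[(183, 68, np.float64(437.0), np.float64(191.0))] [(194, 60, np.float64(440.0), np.float64(192.0))] [(201, 52, np.float64(443.0), np.float64(192.0))] [(203, 44, np.float64(456.5), np.float64(189.5))]
at [445.1 190.4 175. ] TURN units [0.     0.0003 0.0003] rows>= 1 SHIFT units [-0.0852  0.4469  0.0099] mm [-42.6 223.4   5. ] rows>= 7
px 308 266 xy [441.5 -35.7] D~ 35.7
```

```bash
python3 -m inch '[[[-0.0106,0.0559,0,0,0,0],[-0.0106,0.0559,0,0,0,0],[-0.0106,0.0559,0,0,0,0],[-0.0106,0.0559,0,0,0,0],[-0.0106,0.0559,0,0,0,0],[-0.0106,0.0559,0,0,0,0],[-0.0106,0.0559,0,0,0,0],[-0.0106,0.0559,0,0,0,0],[0,0,0,0,0,0],[0,0,0,0,0,0]]]'
python3 -m inch '[[[0,0,0,0,0,0],[0,0,0,0,0,0]]]'
python3 - <<'E'
from h import *
C=cam("wrist","w18.png");r=rim(C,442,-37,36);print(r);circles(C,38,k=2,lo=13,hi=30);plan([r[0][2],r[0][3],21],10)
for d,z in ((68,46),(60,61),(52,76),(44,91)): print(d,rim(C,444.5,190.5,d,z=z,R_=8))
w=cv2.imread("pics/w17.png");cv2.imwrite("pics/v1.png",np.vstack([cv2.resize(w[120:270,220:420],(800,600))[0:600:2,0:800:2],cv2.resize(C["p"][120:320,0:300,::-1],(400,267))]))
E
```

```text
time_s: 43.27
ee_pos: [442.5, -38.0, 174.8]
tcp_rot: [0.996, 0.087, -0.001, -0.0]
contact_force: [-0.1, 0.7, 0.4]
opening: 1.006
gripper_force: 0.0
time_s: 43.43
ee_pos: [442.9, -36.1, 175.6]
tcp_rot: [0.996, 0.089, -0.001, -0.0]
contact_force: [-0.3, 0.5, -0.0]
opening: 1.002
gripper_force: 0.0
[(227, 36, np.float64(442.5), np.float64(-36.5))]
px 321 190 xy [442.8 -37.1] D~ 31.6
px 83 158 xy [433.3 205.1] D~ 53.0
px 44 154 xy [430.9 243.5] D~ 55.7
px 44 154 xy [430.9 243.5] D~ 46.6
at [443.  -36.  175.8] TURN units [-0.0001  0.0001  0.0006] rows>= 1 SHIFT units [-0.0012  0.0008  0.3096] mm [ -0.6   0.4 154.8] rows>= 5
68 [(205, 68, np.float64(444.0), np.float64(191.0))]
60 [(206, 60, np.float64(443.5), np.float64(191.0))]
52 [(172, 52, np.float64(443.5), np.float64(193.5))]
44 [(207, 44, np.float64(443.5), np.float64(193.5))]
```

View pics/v1.png

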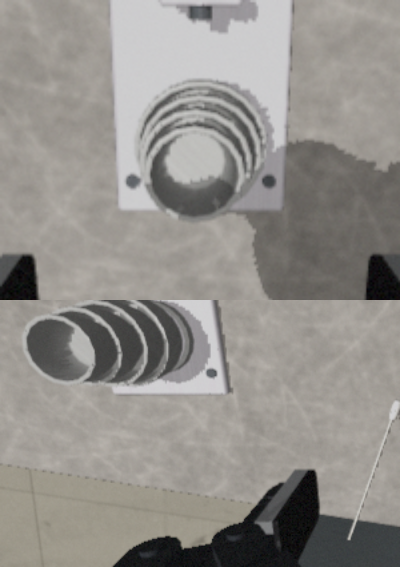

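The four covers are nested evenly. Next, cover 5.

```bash
python3 -m inch '[[[-0.001,0.001,0.05,0,0,0],[0,0,0.06,0,0,0],[0,0,0.06,0,0,0],[0,0,0.06,0,0,0],[0,0,0.05,0,0,0],[0,0,0.026,0,0,0],[0,0,0,0,0,0],[0,0,0,0,0,0]]]'
python3 -m inch '[[[0,0,0,0,0,0],[0,0,0,0,0,0],[0,0,0,0,0,0],[0,0,0,0,0,0],[0,0,0,0,0,0],[0,0,0,0,0,0],[0,0,0,0,0,0],[0,0,0,0,0,0]]]' 1 40
python3 -m inch '[[[0,0,-0.02,0,0,0],[0,0,-0.04,0,0,0],[0,0,-0.06,0,0,0],[0,0,-0.06,0,0,0],[0,0,-0.06,0,0,0],[0,0,-0.06,0,0,0],[0,0,0,0,0,0],[0,0,0,0,0,0]]]'
python3 - <<'E'
from h import *
C=cam("wrist","w19.png");p=C["s"]["ee_pos"];print(p,rim(C,p[0],p[1],36,z=p[2]+15));plan([444.5,191,180],10)
E
```

```text
time_s: 44.15
ee_pos: [442.3, -36.7, 22.8]
tcp_rot: [0.996, 0.089, -0.001, -0.0]
contact_force: [1.0, -0.3, 0.2]
opening: 1.0
gripper_force: 0.0
time_s: 44.82
ee_pos: [443.5, -37.4, 24.6]
tcp_rot: [0.996, 0.088, 0.001, -0.0]
contact_force: [-0.2, 2.0, 5.9]
opening: 0.386
gripper_force: 39.5
time_s: 45.48
ee_pos: [443.6, -37.9, 175.7]
tcp_rot: [0.996, 0.088, 0.002, 0.001]
contact_force: [0.3, 0.4, -1.6]
opening: 0.39
gripper_force: 39.9
[443.59045332 -37.88892628 175.74687007] [(213, 36, np.float64(443.6), np.float64(-38.9))]
at [442.8 -37.7 173.6] TURN units [ 0.0001 -0.0001  0.0003] rows>= 1 SHIFT units [ 0.0828 -0.4499 -0.0127] mm [  41.4 -225.    -6.4] rows>= 7
```

```bash
python3 -m inch '[[[0.0104,-0.0562,-0.0016,0,0,0],[0.0104,-0.0562,-0.0016,0,0,0],[0.0104,-0.0562,-0.0016,0,0,0],[0.0104,-0.0562,-0.0016,0,0,0],[0.0104,-0.0562,-0.0016,0,0,0],[0.0104,-0.0562,-0.0016,0,0,0],[0.0104,-0.0562,-0.0016,0,0,0],[0.0104,-0.0562,-0.0016,0,0,0],[0,0,0,0,0,0],[0,0,0,0,0,0]]]'
python3 -m inch '[[[0,0,0,0,0,0],[0,0,0,0,0,0]]]'
python3 - <<'E'
from h import *
plan([444.5,191,98],10)
E
```

```text
time_s: 46.37
ee_pos: [443.1, 191.7, 177.5]
tcp_rot: [0.996, 0.09, -0.002, 0.001]
contact_force: [-0.3, -0.5, 0.4]
opening: 0.389
gripper_force: 40.1
time_s: 46.53
ee_pos: [443.9, 190.0, 178.7]
tcp_rot: [0.996, 0.088, -0.001, 0.0]
contact_force: [-0.8, -0.4, -0.9]
opening: 0.387
gripper_force: 40.1
at [443.9 190.  178.7] TURN units [0.0001 0.0003 0.0002] rows>= 1 SHIFT units [ 0.0015 -0.0018  0.1614] mm [ 0.7 -0.9 80.7] rows>= 3
```

```bash
python3 -m inch '[[[0.001,-0.001,0.03,0,0,0],[0,0,0.05,0,0,0],[0,0,0.05,0,0,0],[0,0,0.03,0,0,0],[0,0,0,0,0,0],[0,0,0,0,0,0],[0,0,0,0,0,0]]]'
python3 -m inch '[[[0,0,0.006,0,0,0],[0,0,0,0,0,0],[0,0,0,0,0,0],[0,0,0,0,0,0]]]'
python3 -m inch '[[[0,0,0.004,0,0,0],[0,0,0,0,0,0],[0,0,0,0,0,0],[0,0,0,0,0,0]]]'
```

```text
time_s: 47.12
ee_pos: [445.2, 191.2, 101.0]
tcp_rot: [0.996, 0.088, 0.001, -0.0]
contact_force: [0.7, 0.8, 0.1]
opening: 0.39
gripper_force: 40.1
time_s: 47.45
ee_pos: [444.9, 191.7, 97.3]
tcp_rot: [0.996, 0.088, 0.0, -0.0]
contact_force: [-0.7, 0.7, -0.5]
opening: 0.395
gripper_force: 40.1
time_s: 47.78
ee_pos: [444.5, 191.7, 94.5]
tcp_rot: [0.996, 0.088, -0.0, 0.0]
contact_force: [0.0, -0.4, -0.3]
opening: 0.386
gripper_force: 40.1
```

```bash
python3 -m inch '[[[0,0,0.003,0,0,0],[0,0,0,0,0,0],[0,0,0,0,0,0],[0,0,0,0,0,0]]]'
python3 -m inch '[[[0,0,0.003,0,0,0],[0,0,0,0,0,0],[0,0,0,0,0,0]]]'
```

```text
time_s: 48.12
ee_pos: [444.6, 191.6, 93.1]
tcp_rot: [0.996, 0.088, -0.0, 0.0]
contact_force: [-0.4, 0.3, -1.8]
opening: 0.39
gripper_force: 40.1
time_s: 48.37
ee_pos: [445.0, 191.7, 92.5]
tcp_rot: [0.996, 0.088, 0.001, -0.0]
contact_force: [-0.3, -0.1, 4.7]
opening: 0.387
gripper_force: 40.4
```

Cover 5 is seated at 92.5. I'll release it, lift and check the nest.

```bash
python3 -m inch '[[[0,0,-0.002,0,0,0],[0,0,0,0,0,0],[0,0,0,0,0,0],[0,0,0,0,0,0],[0,0,0,0,0,0],[0,0,0,0,0,0],[0,0,0,0,0,0]]]' -1
python3 -m inch '[[[0,0,-0.03,0,0,0],[0,0,-0.05,0,0,0],[0,0,-0.06,0,0,0],[0,0,-0.055,0,0,0],[0,0,0,0,0,0],[0,0,0,0,0,0],[0,0,0,0,0,0]]]'
python3 - <<'E'
from h import *
C=cam("wrist","w20.png");a=C["p"][:, 200:440]
S=cam("side");
for d,z in ((68,46),(60,61),(52,76),(44,91),(36,106)): print(d,rim(C,444.5,191,d,z=z,R_=5),rim(S,444.5,191,d,z=z,R_=5))
b=cv2.resize(S["p"][260:340,280:440],(560,280))
cv2.imwrite("pics/v2.png",np.hstack([a[:280],b])[:,:,::-1])
plan([582.4,214.8,150],10)
E
```

```text
time_s: 48.95
ee_pos: [444.5, 191.6, 92.5]
tcp_rot: [0.996, 0.088, -0.0, 0.0]
contact_force: [0.3, -1.2, 0.7]
opening: 0.998
gripper_force: 0.0
time_s: 49.53
ee_pos: [444.5, 191.6, 189.5]
tcp_rot: [0.996, 0.088, -0.0, 0.0]
contact_force: [-0.5, -0.6, -1.0]
opening: 1.002
gripper_force: 0.0
68 [(179, 68, np.float64(441.0), np.float64(191.5))] [(147, 68, np.float64(447.0), np.float64(196.0))]
60 [(184, 60, np.float64(440.0), np.float64(192.0))] [(143, 60, np.float64(442.5), np.float64(195.0))]
52 [(186, 52, np.float64(443.0), np.float64(192.5))] [(143, 52, np.float64(443.5), np.float64(197.5))]
44 [(206, 44, np.float64(443.0), np.float64(193.0))] [(114, 44, np.float64(442.5), np.float64(190.0))]
36 [(218, 36, np.float64(444.0), np.float64(192.5))] [(145, 36, np.float64(448.5), np.float64(195.0))]
at [444.  191.4 188.4] TURN units [0.0001 0.0004 0.0003] rows>= 1 SHIFT units [0.2807 0.002  0.0768] mm [140.4   1.   38.4] rows>= 5
```

View pics/v2.png

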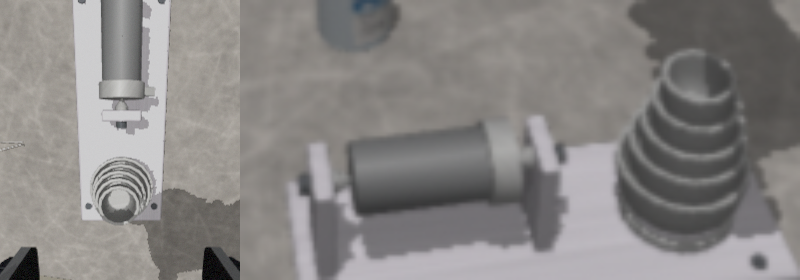

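The nest of five is complete, level and concentric; the side crop shows stacked rims at (690,75) down to (680,230). Now the roller.

```bash
python3 -m inch '[[[0.056,0.0004,0,0,0,0],[0.056,0.0004,0,0,0,0],[0.056,0.0004,0,0,0,0],[0.056,0.0004,0,0,0,0],[0.056,0.0004,0.02,0,0,0],[0,0,0.05,0,0,0],[0,0,0,0,0,0],[0,0,0,0,0,0],[0,0,0,0,0,0]]]' -0.3
python3 - <<'E'
from h import *
C=cam("wrist","w21.png");show(C,"roller_grip",60,"wrist");show(C,"roller",60,"wrist")
u=np.array([.985,.174,0]);
# grey roller edges across rows: project axis point and profile
q=proj(C,[582.4,214.8,60]);print(q)
g=cv2.cvtColor(C["p"],cv2.COLOR_RGB2GRAY).astype(int);v=int(q[1])
for dv in (-15,0,15):
    row=np.diff(cv2.GaussianBlur(g[v+dv].astype(np.float32)[None],(0,0),1.5)[0]);i=np.argsort(-abs(row[260:380]))[:6]+260;print(dv,sorted(i),[round(float(row[k])) for k in sorted(i)])
plan([582.4,214.8,39],10)
E
```

```text
time_s: 50.38
ee_pos: [581.9, 215.2, 155.3]
tcp_rot: [0.996, 0.088, -0.0, 0.0]
contact_force: [0.7, 0.4, 0.8]
opening: 0.646
gripper_force: 0.0
roller_grip 0.79 [301 167 355 265] [570. 205.] w 49 h 96
roller 0.64 [299 168 353 269] [567. 207.] w 50 h 98
(np.float64(320.0619756560008), np.float64(201.3350164966544))
-15 [np.int64(298), np.int64(299), np.int64(300), np.int64(301), np.int64(340), np.int64(341)] [-17, -26, -27, -17, 17, 14]
0 [np.int64(298), np.int64(299), np.int64(300), np.int64(301), np.int64(339), np.int64(340)] [-13, -24, -29, -20, 15, 18]
15 [np.int64(299), np.int64(300), np.int64(301), np.int64(302), np.int64(339), np.int64(340)] [-27, -35, -30, -17, 21, 18]
at [582.7 215.4 157.4] TURN units [-0.0001 -0.0005  0.0004] rows>= 1 SHIFT units [-0.0007  0.0011  0.2369] mm [ -0.4   0.6 118.4] rows>= 4
```

```bash
python3 -m inch '[[[0,0.001,0.05,0,0,0],[0,0,0.06,0,0,0],[0,0,0.06,0,0,0],[0,0,0.04,0,0,0],[0,0,0.026,0,0,0],[0,0,0,0,0,0],[0,0,0,0,0,0]]]'
python3 -m inch '[[[0,-0.0046,-0.0003,0.0185,0,0],[0,-0.0046,-0.0003,0.0185,0,0],[0,-0.0046,-0.0003,0.0185,0,0],[0,-0.0046,-0.0003,0.0185,0,0],[0,-0.0046,-0.0003,0.0185,0,0],[0,-0.0046,-0.0003,0.0185,0,0],[0,0,0,0,0,0],[0,0,0,0,0,0],[0,0,0,0,0,0]]]'
cat >> h.py <<'E'
def tilt(r=20):
    s=ctrl.state();M=R.from_quat(s["tcp_rot"]).as_matrix();g=np.array(s["ee_pos"])-r*M[:,2]
    u=np.array([.985,.174,0]);n=np.array([-.174,.985,0])
    d=g-np.array([582.4,214.8,60])
    print("q",np.round(s["q"],2),"tilt",round(float(np.arctan2(M[:,2]@n,-M[2,2])),3),"x.u",round(float(M[:,0]@u),3),"grip off along/left/up",np.round([d@u,d@n,d[2]],1),"F",np.round(s["contact_force"],1),"tool-frame offs",np.round(M.T@d,1))
E
python3 -c "
from h import *
tilt()"
```

```text
time_s: 51.12
ee_pos: [582.8, 214.9, 38.1]
tcp_rot: [0.996, 0.088, 0.0, -0.0]
contact_force: [0.2, 0.3, 0.4]
opening: 0.648
gripper_force: 0.0
time_s: 51.87
ee_pos: [581.5, 227.4, 43.7]
tcp_rot: [0.937, 0.084, -0.029, -0.339]
contact_force: [-0.3, -0.3, 0.4]
opening: 0.652
gripper_force: 0.0
q [-0.03  0.25  1.53  0.68  1.54  1.27] tilt 0.694 x.u 1.0 grip off along/left/up [ 1.3 -0.2 -1. ] F [-0.3 -0.3  0.4] tool-frame offs [1.2 0.8 0.6]
```

```bash
python3 -m inch '[[[0,0,0,0,0,0],[0,0,0,0,0,0],[0,0,0,0,0,0],[0,0,0,0,0,0],[0,0,0,0,0,0]]]' 1 30
python3 -m inch '[[[0,0.0046,-0.0003,-0.0185,0,0],[0,0.0046,-0.0003,-0.0185,0,0],[0,0.0046,-0.0003,-0.0185,0,0],[0,0.0046,-0.0003,-0.0185,0,0],[0,0.0046,-0.0003,-0.0185,0,0],[0,0.0046,-0.0003,-0.0185,0,0],[0,0,0,0,0,0],[0,0,0,0,0,0]]]'
python3 -c "
from h import *
tilt()"
```

```text
time_s: 52.28
ee_pos: [580.9, 228.8, 44.1]
tcp_rot: [0.936, 0.084, -0.029, -0.341]
contact_force: [-1.1, 2.6, 6.7]
opening: 0.412
gripper_force: 30.1
time_s: 52.95
ee_pos: [583.2, 215.6, 38.6]
tcp_rot: [0.996, 0.09, 0.002, 0.002]
contact_force: [0.7, -2.4, 4.2]
opening: 0.414
gripper_force: 33.9
q [ 0.3   0.19  1.46 -0.    1.48  1.69] tilt -0.003 x.u 1.0 grip off along/left/up [ 0.8  0.7 -1.4] F [ 0.7 -2.4  4.2] tool-frame offs [ 0.8 -0.7  1.4]
```

```bash
python3 -m inch '[[[0,0.0046,-0.0003,-0.0185,0,0],[0,0.0046,-0.0003,-0.0185,0,0],[0,0.0046,-0.0003,-0.0185,0,0],[0,0.0046,-0.0003,-0.0185,0,0],[0,0.0046,-0.0003,-0.0185,0,0],[0,0.0046,-0.0003,-0.0185,0,0],[0,0,0,0,0,0],[0,0,0,0,0,0]]]'
python3 - <<'E'
from h import *
tilt()
C=cam("side","s3.png");cv2.imwrite("pics/s3c.png",cv2.resize(C["p"][240:340,260:420,::-1],(800,500),interpolation=cv2.INTER_CUBIC))
C=cam("wrist","w22.png")
E
```

```text
time_s: 53.62
ee_pos: [585.6, 201.7, 43.3]
tcp_rot: [0.935, 0.083, 0.031, 0.343]
contact_force: [1.3, -6.2, 5.1]
opening: 0.41
gripper_force: 35.0
q [ 0.6   0.43  1.32 -0.64  1.7   2.01] tilt -0.704 x.u 1.0 grip off along/left/up [ 0.8 -0.5 -1.4] F [ 1.3 -6.2  5.1] tool-frame offs [ 0.8 -0.5  1.5]
```

```bash
python3 -m inch '[[[0,0,0,0,0,0],[0,0,0,0,0,0],[0,0,0,0,0,0],[0,0,0,0,0,0]]]' -0.3
python3 -m inch '[[[0,-0.0046,-0.0003,0.0185,0,0],[0,-0.0046,-0.0003,0.0185,0,0],[0,-0.0046,-0.0003,0.0185,0,0],[0,-0.0046,-0.0003,0.0185,0,0],[0,-0.0046,-0.0003,0.0185,0,0],[0,-0.0046,-0.0003,0.0185,0,0],[0,0,0,0,0,0],[0,0,0,0,0,0]]]'
python3 -m inch '[[[0,0,-0.06,0,0,0],[0,0,-0.06,0,0,0],[0,0,-0.06,0,0,0],[0,0,-0.06,0,0,0],[0,0,0,0,0,0],[0,0,0,0,0,0],[0,0,0,0,0,0]]]'
python3 - <<'E'
from h import *
tilt()
C=cam("wrist","w23.png");q=proj(C,[582.4,214.8,60]);v=int(q[1]);print(q)
g=cv2.cvtColor(C["p"],cv2.COLOR_RGB2GRAY)
for dv in (-20,-10,0,10): print(g[v+dv,294:348].tolist())
cv2.imwrite("pics/v3.png",cv2.resize(C["p"][140:300,240:400,::-1],(600,600),interpolation=cv2.INTER_CUBIC))
E
```

```text
time_s: 54.05
ee_pos: [584.7, 202.4, 41.7]
tcp_rot: [0.936, 0.083, 0.03, 0.34]
contact_force: [-1.0, 0.7, -1.0]
opening: 0.653
gripper_force: 0.0
time_s: 54.72
ee_pos: [583.0, 213.0, 37.7]
tcp_rot: [0.996, 0.087, 0.0, 0.001]
contact_force: [0.9, -0.1, 0.2]
opening: 0.651
gripper_force: 0.0
time_s: 55.3
ee_pos: [582.1, 215.7, 156.4]
tcp_rot: [0.996, 0.089, -0.001, 0.001]
contact_force: [0.3, 0.0, -0.6]
opening: 0.649
gripper_force: 0.0
q [ 0.3   0.15  1.3  -0.    1.69  1.69] tilt -0.002 x.u 1.0 grip off along/left/up [-1.000e-01  1.000e+00  1.164e+02] F [ 0.3  0.  -0.6] tool-frame offs [  -0.3   -0.8 -116.4]
(np.float64(320.4647714632083), np.float64(201.20729409800427))
[209, 208, 209, 209, 208, 206, 174, 82, 96, 106, 109, 109, 118, 122, 125, 129, 132, 133, 136, 142, 144, 148, 150, 151, 151, 151, 148, 146, 144, 146, 145, 142, 142, 140, 137, 155, 187, 188, 182, 128, 119, 114, 112, 103, 97, 90, 87, 105, 155, 161, 159, 154, 157, 167]
[208, 208, 209, 209, 208, 208, 198, 80, 96, 105, 109, 115, 117, 121, 126, 127, 134, 137, 138, 141, 147, 145, 149, 151, 150, 150, 150, 148, 147, 146, 142, 142, 140, 137, 140, 166, 188, 189, 181, 121, 118, 114, 107, 99, 95, 91, 83, 118, 155, 156, 158, 154, 156, 168]
[210, 209, 209, 209, 210, 209, 200, 113, 94, 106, 110, 115, 119, 123, 127, 131, 132, 136, 137, 144, 142, 145, 149, 151, 152, 149, 150, 147, 145, 146, 144, 139, 141, 134, 140, 166, 189, 187, 169, 118, 117, 111, 103, 99, 91, 86, 84, 137, 155, 157, 157, 157, 155, 165]
[208, 210, 209, 208, 209, 209, 201, 114, 86, 70, 71, 77, 80, 86, 104, 83, 97, 134, 139, 143, 146, 147, 151, 151, 150, 148, 146, 143, 146, 142, 138, 138, 136, 135, 141, 177, 189, 186, 168, 117, 113, 107, 103, 96, 88, 79, 89, 155, 153, 157, 156, 152, 153, 155]
```

View pics/v3.png

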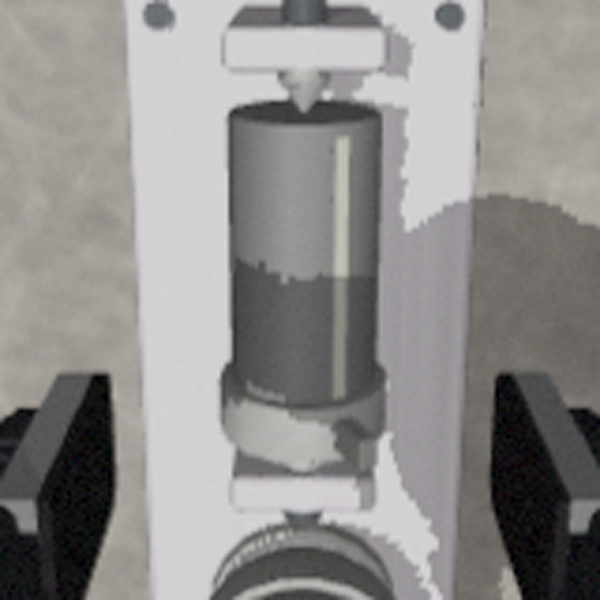

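The white line lies at x≈342 in the crop, right of the roller's centre at 305. That leaves the roller at about +0.49 rad, so one more stroke of −0.49.

```bash
python3 -m inch '[[[0,-0.0015,0.05,0,0,0],[0,0,0.06,0,0,0],[0,0,0.06,0,0,0],[0,0,0.04,0,0,0],[0,0,0.024,0,0,0],[0,-0.0049,-0.0003,0.0195,0,0],[0,-0.0049,-0.0003,0.0195,0,0],[0,0,0,0,0,0],[0,0,0,0,0,0],[0,0,0,0,0,0]]]'
python3 -c "
from h import *
tilt()"
python3 -m inch '[[[0,0,0,0,0,0],[0,0,0,0,0,0],[0,0,0,0,0,0],[0,0,0,0,0,0],[0,0,0,0,0,0]]]' 1 30
python3 -m inch '[[[0,0.0049,-0.0003,-0.0195,0,0],[0,0.0049,-0.0003,-0.0195,0,0],[0,0.0049,-0.0003,-0.0195,0,0],[0,0.0049,-0.0003,-0.0195,0,0],[0,0,0,0,0,0],[0,0,0,0,0,0],[0,0,0,0,0,0]]]'
python3 -c "
from h import *
tilt()"
python3 -m inch '[[[0,0,0,0,0,0],[0,0,0,0,0,0],[0,0,0,0,0,0],[0,0,0,0,0,0]]]' -0.3
python3 -m inch '[[[0,-0.0049,-0.0003,0.0195,0,0],[0,-0.0049,-0.0003,0.0195,0,0],[0,0,0,0,0,0],[0,0,-0.06,0,0,0],[0,0,-0.06,0,0,0],[0,0,-0.06,0,0,0],[0,0,-0.06,0,0,0],[0,0,0,0,0,0],[0,0,0,0,0,0],[0,0,0,0,0,0]]]'
python3 - <<'E'
from h import *
tilt()
C=cam("wrist","w24.png");q=proj(C,[582.4,214.8,60]);v=int(q[1]);print(q)
g=cv2.cvtColor(C["p"],cv2.COLOR_RGB2GRAY)
for dv in (-20,-10,0): print(g[v+dv,294:348].tolist())
for z,d in ((106,36),(91,44),(46,68)): print(rim(C,444.5,191,d,z=z,R_=6))
E
```

```text
time_s: 56.18
ee_pos: [581.6, 220.1, 40.9]
tcp_rot: [0.989, 0.087, -0.011, -0.12]
contact_force: [0.7, 0.3, 0.3]
opening: 0.655
gripper_force: 0.0
q [0.17 0.18 1.49 0.24 1.47 1.54] tilt 0.242 x.u 1.0 grip off along/left/up [0.2 0.5 0.3] F [0.7 0.3 0.3] tool-frame offs [ 0.2 -0.6 -0.2]
time_s: 56.6
ee_pos: [581.8, 220.1, 41.3]
tcp_rot: [0.989, 0.088, -0.011, -0.121]
contact_force: [1.0, -4.8, 1.7]
opening: 0.411
gripper_force: 30.1
time_s: 57.18
ee_pos: [583.4, 210.9, 41.3]
tcp_rot: [0.988, 0.088, 0.011, 0.122]
contact_force: [1.0, -4.6, 1.1]
opening: 0.41
gripper_force: 33.1
q [ 0.42  0.25  1.41 -0.24  1.54  1.83] tilt -0.247 x.u 1.0 grip off along/left/up [0.3 0.9 0.7] F [ 1.  -4.6  1.1] tool-frame offs [ 0.3 -0.7 -0.9]
time_s: 57.52
ee_pos: [583.2, 211.2, 41.0]
tcp_rot: [0.989, 0.088, 0.011, 0.121]
contact_force: [-0.0, 0.5, 0.7]
opening: 0.645
gripper_force: 0.0
time_s: 58.35
ee_pos: [582.2, 215.7, 159.9]
tcp_rot: [0.996, 0.088, -0.0, 0.001]
contact_force: [-0.1, -0.3, 0.1]
opening: 0.652
gripper_force: 0.0
q [ 0.3   0.15  1.3  -0.    1.7   1.69] tilt -0.001 x.u 1.0 grip off along
[... 407 characters left out ...]
, 159, 155, 155, 168]
[208, 209, 209, 208, 209, 209, 198, 88, 91, 104, 108, 115, 120, 121, 125, 128, 133, 136, 136, 141, 141, 144, 145, 145, 157, 192, 209, 209, 199, 111, 147, 145, 140, 137, 135, 133, 128, 125, 122, 119, 113, 110, 105, 99, 95, 84, 85, 139, 156, 159, 157, 154, 156, 169]
[210, 210, 210, 209, 211, 207, 199, 108, 93, 105, 109, 112, 120, 123, 125, 131, 133, 136, 137, 142, 145, 145, 147, 148, 157, 195, 208, 208, 198, 109, 141, 144, 141, 136, 136, 131, 129, 124, 124, 121, 114, 108, 103, 99, 93, 79, 92, 157, 155, 157, 156, 156, 162, 192]
[(15, 36, np.float64(451.0), np.float64(194.0))]
[(53, 44, np.float64(444.0), np.float64(199.0))]
[(190, 68, np.float64(443.5), np.float64(190.0))]
```

The white line is now centred on the roller: 320.5 against 320.7. One last check of the nest and bottle against the earlier pictures, then hand in.

```bash
python3 -m inch '[[[0,0,-0.06,0,0,0],[0,0,-0.06,0,0,0],[-0.07,0,0,0,0,0],[-0.07,0,0,0,0,0],[-0.07,0,0,0,0,0],[-0.07,0,0,0,0,0],[0,0,0,0,0,0],[0,0,0,0,0,0],[0,0,0,0,0,0]]]'
python3 - <<'E'
from h import *
C=cam("wrist","w25.png")
for d,z in ((68,46),(60,61),(52,76),(44,91),(36,106)): print(d,rim(C,444.5,191,d,z=z,R_=6))
print(proj(C,[444.5,191,106]),C["s"]["ee_pos"],C["s"]["contact_force"])
show(C,"saline_mid",70,"wrist")
S=cam("side","s5.png")
for n in ("saline_mid","cover_1_mid"): print(n,ctrl.find_in(n,"side")[:2])
E
python3 -m inch '[[[0,0,0,0,0,0],[0,0,0,0,0,0],[0,0,0,0,0,0],[0,0,0,0,0,0]]]'
```

```text
time_s: 59.15
ee_pos: [444.6, 190.9, 219.5]
tcp_rot: [0.996, 0.088, -0.0, 0.0]
contact_force: [0.8, -1.1, 0.3]
opening: 0.651
gripper_force: 0.0
68 [(176, 68, np.float64(441.0), np.float64(191.5))]
60 [(177, 60, np.float64(441.0), np.float64(193.0))]
52 [(188, 52, np.float64(447.0), np.float64(191.5))]
44 [(190, 44, np.float64(447.0), np.float64(193.0))]
36 [(211, 36, np.float64(444.0), np.float64(193.0))]
(np.float64(319.3735780822508), np.float64(196.3670064560196)) [444.63685304 190.85948981 219.48703931] [ 0.78231128 -1.05802553  0.34707151]
saline_mid 0.62 [444  18 518  75] [606.  65.] w 71 h 49
saline_mid [{'rect': [298.8, 235.6, 322.0, 276.8], 'p': 0.8}]
cover_1_mid [{'rect': [386.8, 298.9, 425.5, 328.2], 'p': 0.91}]
time_s: 59.73
ee_pos: [444.8, 190.9, 220.4]
tcp_rot: [0.996, 0.088, -0.0, -0.0]
contact_force: [-0.1, -0.2, -0.1]
opening: 0.653
gripper_force: 0.0
```

```bash
python3 -c "
from workcell import ctrl
print(ctrl.sign_off())"
```

```text
the job is handed in; nothing more can be done
None
```

I handed the job in at about 60 s of robot time: bottle upright on the worktop off the stand, all five covers nested mouth up on the stand, roller fin up to within camera accuracy, bystanders untouched. The sign-off gave no verdict.

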